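Zero the kitchen scale and weigh out potatoes

TASK

Clear both jars off the scale's pan and stand them upright on the wooden board; then, with the pan empty, zero the scale by pressing the recessed button fully down for a moment with the pick, and put the pick back upright in its block. After zeroing, lay potatoes in the pan until the pan's pointer comes to rest between the two black marks on the gauge; leave the potatoes that are not needed on the table and do not disturb the salt jar, mug or bowl.

Things in the scene. Friction and masses are not known exactly. Their poses are not given: they have to be found in the camera images.
- pan (a joint): the scale's sprung pan: how far it has sunk, in m; 0 with nothing on it, up to 0.060. The sinking is in proportion to the load, about 0.083 m per kg (118 N/m), and settles in about 1 s. The two black marks on the gauge stand at 0.036 (upper) and 0.050 (lower).
- pan_floor (a point): centre of the pan's flat inner floor (it sinks with the pan; 0.115 m above the table when the pan is empty). Aluminium pan 185 mm (x) by 260 mm (y) outside, walls 4 mm thick and 15 mm above the floor. Axes as the scale's: x runs away from the button console, z up.
- gauge (a point): top of the gauge: a fixed upright cream plate beside the pan's +y wall, 40 mm wide (y), 12 mm thick, 135 mm high, its near edge 12 mm from the pan. A black pointer carried by the pan runs down its two faces, over two black marks with a green-grey band between them. The pointer is at the upper mark when the pan has sunk 36 mm, at the lower at 50 mm.
- scale: kitchen spring scale, cream enamel, fixed to the table; origin on the table under the pan's centre, z up. Housing 170 by 160 mm, 45 mm high; on its -x side a grey console 75 mm (x) by 100 mm (y), 45 mm high, with the zero-button hole in its top.
- zero_button (a joint): the zero button, a 14 mm steel plunger at the bottom of the hole: travel in m, 0 up, 0.006 fully pressed (fully down takes about 5 N, it begins to move at about 1.5 N); it springs back.
- button_hole (a point): centre of the mouth of the zero-button hole, in the console's top face, 45 mm above the table: a round hole 18 mm wide, straight down; the button's top lies 17 mm below the mouth. Too narrow for fingers.
- pick: pick (stylus): turned dark wooden handle 24 mm thick and 70 mm long above a steel shank 8 mm thick and 80 mm long, 60 g. Origin at the shank's tip, z runs from the tip up to the handle; the handle spans 80 to 150 mm along z. It starts upright in the utensil block with the handle's foot resting on the block's top.
- pick_block: utensil block of wood, fixed, 85 by 85 mm, 95 mm high, origin in the centre of its underside; one vertical hole 16 mm wide, 88 mm deep, in the centre of its top, in which the pick stands.
- block_hole (a point): centre of the mouth of the hole in the utensil block's top, 95 mm above the table.
- jar_board: plain wooden board, fixed, 200 mm (x) by 120 mm (y), 15 mm thick; origin in the centre of its underside.
- jar0: small preserve jar of amber glass with a metal lid, 55 mm across, 75 mm high, about 160 g; origin in the centre of its underside, z up. It starts standing in the scale's pan; there are two.
- jar1: small preserve jar of amber glass with a metal lid, 55 mm across, 75 mm high, about 160 g; origin in the centre of its underside, z up. It starts standing in the scale's pan; there are two.
- potato0: peeled potato, eight flat sides, 78 mm long along its x axis, 46 mm thick (43 mm across flats), origin in its middle (21 mm above what it lies on); 90 to 150 g, each different. Any of its eight sides may be down. None if absent.
- potato1: peeled potato, eight flat sides, 78 mm long along its x axis, 46 mm thick (43 mm across flats), origin in its middle (21 mm above what it lies on); 90 to 150 g, each different. Any of its eight sides may be down. None if absent.
- potato2: peeled potato, eight flat sides, 78 mm long along its x axis, 46 mm thick (43 mm across flats), origin in its middle (21 mm above what it lies on); 90 to 150 g, each different. Any of its eight sides may be down. None if absent.
- potato3: peeled potato, eight flat sides, 78 mm long along its x axis, 46 mm thick (43 mm across flats), origin in its middle (21 mm above what it lies on); 90 to 150 g, each different. Any of its eight sides may be down. None if absent.
- potato4: peeled potato, eight flat sides, 78 mm long along its x axis, 46 mm thick (43 mm across flats), origin in its middle (21 mm above what it lies on); 90 to 150 g, each different. Any of its eight sides may be down. None if absent.
- potato5: peeled potato, eight flat sides, 78 mm long along its x axis, 46 mm thick (43 mm across flats), origin in its middle (21 mm above what it lies on); 90 to 150 g, each different. Any of its eight sides may be down. None if absent.
- potato6: peeled potato, eight flat sides, 78 mm long along its x axis, 46 mm thick (43 mm across flats), origin in its middle (21 mm above what it lies on); 90 to 150 g, each different. Any of its eight sides may be down. None if absent.
- salt_jar: bystander: glass salt jar with a lid, 52 mm across, 85 mm high, 0.5 kg, among the potatoes; origin in the centre of its underside
- mug: bystander: white mug, 80 mm across, 85 mm high; origin in the centre of its underside
- bowl: bystander: white bowl, 150 mm across, 55 mm high; origin in the centre of its underside
There are look-alikes about, which are no part of the job. Leave any blue look-alike of the potato6 alone. Leave any blue look-alike of the jar_board alone.

How it is judged:
By the outcome, as a careful person would: the job done as asked, in the order asked, and still so for the second after the job is handed in, with the robot touching nothing.
Of potato0, potato1, potato2, potato3, potato4, potato5, potato6 only 5 to 7 are there at a start; the rules pass over those that are not, and their reading is None.
At some moment in a run one of potato0, potato1, potato2, potato3, potato4, potato5, potato6 may be knocked a few centimetres aside while the robot is not near it.
It also fails if it takes over 210 s, if anything falls off the work surface, if the arm or the gripper's body presses on something with over 40 N, if the wrist force passes 120 N, or if a joint passes its speed limit or range.

ROBOT

A 7-joint arm with a two-finger parallel gripper is mounted at the origin on the work surface. World frame = base frame: x ahead of the robot, y to its left, z up, the work surface at z = 0. Lengths are in m, angles in rad, forces in N, time in s.
With the tool pointing down it reaches from about 0.35 to 0.9 m from the base axis. Payload 7.2 kg.
Tool frame: the origin (TCP) lies midway between the tips of the shut fingers; the grasp point (between the pads) lies 19 mm behind it; z points along the fingers, y is the direction in which the jaws open and shut (so a half turn about z gives the same grasp; the last joint's range is limited). The gripper opens to 88 mm and grips with 3 to 60 N. Pads are 20 mm wide; open, the fingers measure 115 mm over their backs; the gripper's body (75 mm by 178 mm) begins 61 mm behind the grasp point.
Start: joints at [-1.375, 0.411, -0.013, 1.596, 0.006, 1.134, -0.082], TCP at [0.163, 0.603, 0.223] pointing down, gripper open.
Joint ranges: [-2.95, 2.95], [-0.29, 1.99], [-1.47, 1.44], [0.14, 2.54], [-1.03, 4.17], [0.13, 1.85], [-2.86, 2.86]. Speed limits (rad/s): [2.39, 2.39, 3.01, 3.01, 3.14, 3.14, 3.14].

INTERFACE

Orientations are given as a 3x3 rotation matrix whose columns are the frame's x, y, z axes.
In Python, from bench import ctrl, vision, workorder gives the robot as it stands. The module is installed in compiled form; this text tells all that it offers.
- The arm moves only by the tool jog_arm, never from a script. Its arguments are lists of equal length, an entry for each row: "hand": the opening, from 0 (shut) to 1 (fully open); "translation": the shift along the tool's x, y, z in m, a list of three; "yaw": the turn about the tool's z in rad. A call has 1 to 20 rows; each row is the pose to reach, as a shift and turn from the pose measured when the call began, along the tool's axes at that moment; what a row does not reach only later rows make up. A row lasts 1/12 s, in which the tool goes at most 41.7 mm and 7.16 degrees, less where a joint would pass 70% of its speed; a pose out of reach is approached as far as the arm can. A call with a gripper value outside its range is refused whole. The fingers move at their own pace and stop on an object; "force" is the grip in N (left out, the last holds). Time passes only in rows, so rows that repeat a pose let the fingers close. It gives the time, the measured TCP pose, the force and the opening at its end, in the units of the state.
- ctrl.state(): the state, without advancing time (a new reading comes with each control period).
- vision.read_camera(name): name is "scene" or "top" or "wrist"; returns the picture (384x512x3 uint8, blue, green, red); there is no depth.
- vision.get_calibration(name): a dict with "fovy" (degrees; the focal length in pixels is half the picture's height over the tangent of half this angle, whatever the lens; pixels are square), "cx", "cy" (the principal point, pixels), "T" (4x4, takes a point from camera to world coordinates). Camera axes: x right, y down, z forward; pixel columns grow to the right and rows downward; lengths in m; the calibration is good to about 2 mm. A picture is of the moment at which its call begins: read the wrist's pose just before it. get_calibration takes no time and is no camera call; for the wrist camera it gives the pose at the moment of the call.
- workorder.finish_job(): hands the job in, once; it reports no verdict.
The state is a dict: "t": time; "q": joint angles; "dq": joint speeds; "effort": joint torques, N m; "tool_pos": TCP position; "tool_rot": TCP orientation; "ft_force": force on the tool from outside, world axes, zero at the start; "torque": the same for the moment, N m; "finger_gap": finger opening in m.
Only numpy, scipy, OpenCV 4.12 (cv2) and the standard library are available. Lean on these libraries where they do the work, as an engineer would, in place of code of your own. Each camera call takes 0.05 s, during which the arm holds its last target.

## Working session

There is one attempt and no reset: what is moved stays moved. The work goes in short steps, Python scripts to look and compute and a tool call to move; the robot and the scene stay as the last step left them, time stands still between calls to the robot, and variables do not carry over. Pictures are saved under pics/ and viewed, and the job is handed in when it is done.

Besides the shell and the picture viewer there is one more tool, called after "Request:" as name([rows], argument=value, ...), one row to a line, values as JSON. jog_arm: Moves the arm, as the interface text tells. Its arguments: {"type":"object","properties":{"hand":{"type":"array","items":{"type":"number"}},"translation":{"type":"array","items":{"type":"array","items":{"type":"number"}}},"yaw":{"type":"array","items":{"type":"number"}},"force":{"type":"number"}},"required":["hand","translation","yaw"]}

```bash
ls; mkdir -p pics; cat > h.py <<'E'
from bench import ctrl, vision, workorder
import numpy as np, cv2
def snap(name,fn=None,crop=None,k=1):
    im=vision.read_camera(name)
    if fn:
        o=im if crop is None else im[crop[1]:crop[3],crop[0]:crop[2]]
        if k!=1:o=cv2.resize(o,None,fx=k,fy=k,interpolation=cv2.INTER_CUBIC)
        cv2.imwrite('pics/'+fn,o)
    return im
def K(c):
    f=192/np.tan(np.radians(c['fovy'])/2);return f
def ray(c,u,v):
    f=K(c);d=np.array([(u-c['cx'])/f,(v-c['cy'])/f,1.]);T=np.array(c['T']);return T[:3,3],T[:3,:3]@d
def atz(c,u,v,z):
    o,d=ray(c,u,v);return o+d*(z-o[2])/d[2]
def proj(c,p):
    T=np.array(c['T']);q=T[:3,:3].T@(np.array(p)-T[:3,3]);f=K(c);return f*q[0]/q[2]+c['cx'],f*q[1]/q[2]+c['cy']
E
python3 - <<'E'
from h import *
for n in ['scene','top','wrist']:
    snap(n,n+'0.png',k=1.5); c=vision.get_calibration(n); print(n,c['fovy'],c['cx'],c['cy'],np.round(c['T'],3).tolist(), [k for k in c])
s=ctrl.state(); print(s)
E
```

```text
pics
scene 49.23054989422197 253.80238043229627 189.1829499257821 [[-0.825, 0.365, -0.432, 0.956], [0.565, 0.531, -0.632, 0.728], [-0.001, -0.765, -0.644, 0.842], [0.0, 0.0, 0.0, 1.0]] ['fovy', 'cx', 'cy', 'T']
top 57.02826598839974 256.59348273312344 196.52038688765296 [[-0.008, -0.984, 0.175, 0.291], [-1.0, 0.01, 0.009, 0.007], [-0.011, -0.175, -0.984, 1.188], [0.0, 0.0, 0.0, 1.0]] ['fovy', 'cx', 'cy', 'T']
wrist 60.778664878607515 253.19988051403485 187.9434235452287 [[0.26, 0.924, 0.28, 0.086], [0.966, -0.248, -0.076, 0.623], [-0.0, 0.29, -0.957, 0.384], [0.0, 0.0, 0.0, 1.0]] ['fovy', 'cx', 'cy', 'T']
{'t': 0.15, 'q': array([-1.37520503,  0.41173904, -0.01274544,  1.59679586,  0.00560319,
        1.1343084 , -0.08217599]), 'dq': array([-0.00085921, -0.00560452, -0.00131079, -0.00237482,  0.00089213,
       -0.00014331,  0.00062044]), 'effort': array([ 1.34693495e-03, -5.88337004e+01,  6.42177444e-01, -2.91288793e+01,
       -5.38005272e-02,  1.58043770e-02,  9.34326408e-05]), 'tool_pos': array([0.16288086, 0.60302204, 0.22201073]), 'tool_rot': array([[-9.65429067e-01,  2.60665794e-01, -2.44594043e-04],
       [ 2.60665898e-01,  9.65428336e-01, -1.19017390e-03],
       [-7.40996049e-05, -1.21278580e-03, -9.99999262e-01]]), 'ft_force': array([-0.01359547, -0.20466937, -0.08399028]), 'torque': array([-0.03199499,  0.00958479,  0.01665162]), 'finger_gap': 0.08809309607487127}
```

View pics/scene0.png

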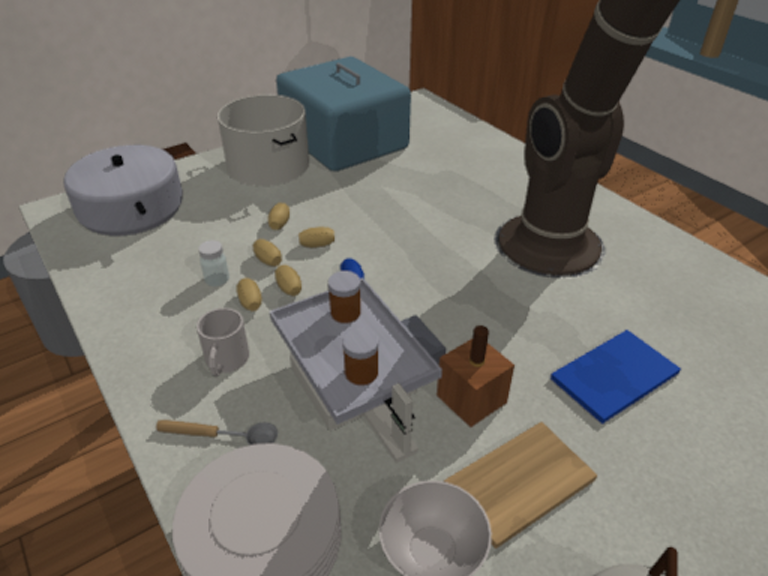

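View pics/top0.png

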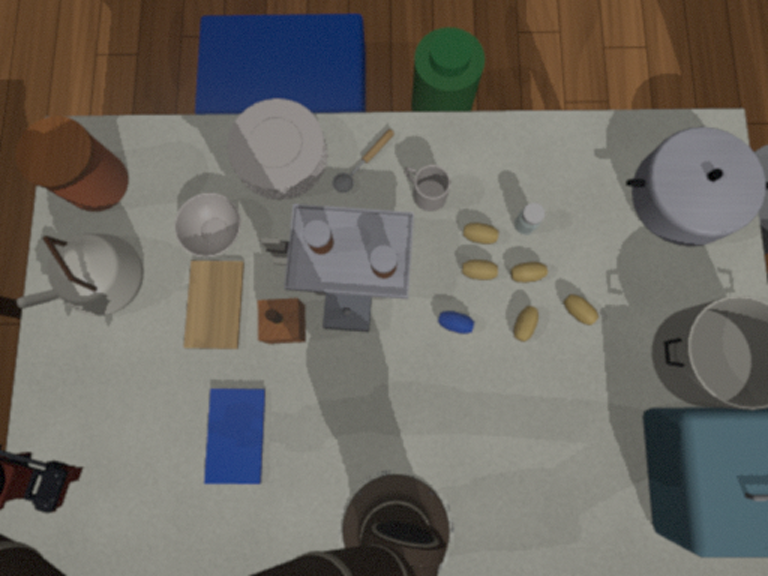

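View pics/wrist0.png

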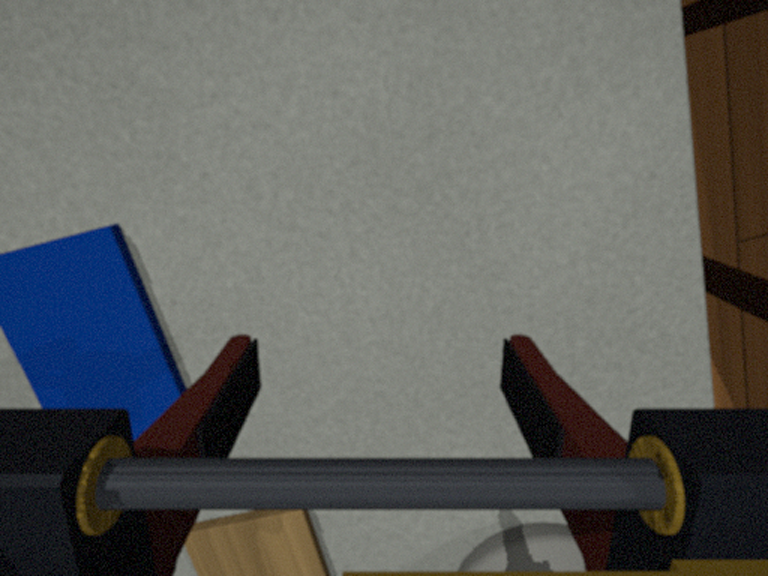

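```bash
python3 - <<'E'
from h import *
im=snap('top')
cv2.imwrite('pics/t1.png',cv2.resize(im[125:245,110:300],None,fx=4,fy=4,interpolation=cv2.INTER_CUBIC))
cv2.imwrite('pics/t2.png',cv2.resize(im[105:245,270:420],None,fx=4,fy=4,interpolation=cv2.INTER_CUBIC))
E
```

```text
(no output)
```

View pics/t1.png

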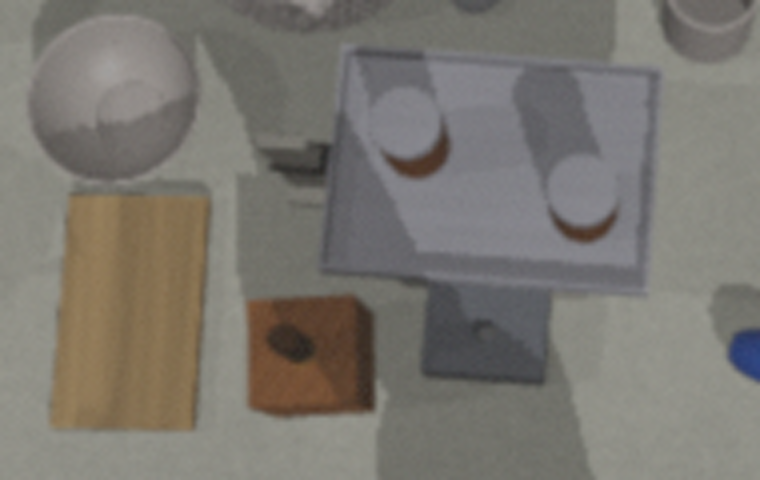

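View pics/t2.png

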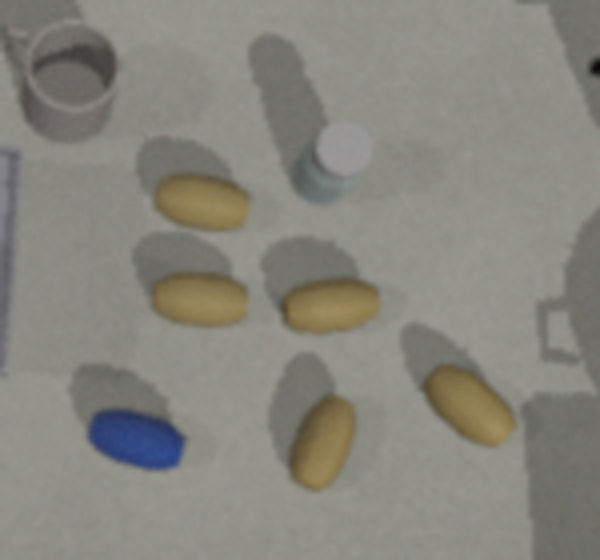

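```bash
python3 - <<'E'
from h import *
c=vision.get_calibration('top')
def t(x,y,z,o):
    return np.round(atz(c,(x+.5)/4-.5+o[0],(y+.5)/4-.5+o[1],z),4)
A=(110,125);B=(270,105)
for n,x,y,z in [('jarA',407,123,.163),('jarB',583,190,.163),('hole',485,331,.045),('blk TL',248,298,.095),('blk TR',357,296,.095),('blk BL',250,410,.095),('blk BR',373,410,.095),
 ('pan TL',344,48,.103),('pan TR',660,70,.103),('pan BL',322,270,.103),('pan BR',646,291,.103),('picktop',288,338,.165),
 ('bd TL',68,194,.015),('bd TR',210,194,.015),('bd BL',52,428,.015),('bd BR',195,430,.015),('cons BL',424,375,.045),('cons BR',543,382,.045)]:
    print(n,t(x,y,z,A))
for n,x,y,x2,y2 in [('p0',158,193,247,212),('p1',153,297,247,300),('p2',285,310,379,300),('p3',308,482,340,400),('p4',430,375,510,437),('blue',90,432,183,447)]:
    a=t(x,y,.021,B);b=t(x2,y2,.021,B);print(n,(a+b)/2,np.degrees(np.arctan2(*(b-a)[[1,0]])),np.linalg.norm(b-a))
print('salt',t(343,150,.085,B),'mug',t(70,65,.085,B))
E
```

```text
jarA [0.6006 0.1517 0.163 ]
jarB [0.5473 0.0195 0.163 ]
hole [0.4591 0.1019 0.045 ]
blk TL [0.4797 0.2844 0.095 ]
blk TR [0.4805 0.1986 0.095 ]
blk BL [0.3916 0.2799 0.095 ]
blk BR [0.3907 0.1843 0.095 ]
pan TL [0.6819 0.2119 0.103 ]
pan TR [ 0.6605 -0.0422  0.103 ]
pan BL [0.5    0.2251 0.103 ]
pan BR [ 0.4809 -0.0283  0.103 ]
picktop [0.4376 0.2363 0.165 ]
bd TL [0.5854 0.4625 0.015 ]
bd TR [0.5841 0.3405 0.015 ]
bd BL [0.3854 0.4644 0.015 ]
bd BR [0.3827 0.3451 0.015 ]
cons BL [0.4234 0.1514 0.045 ]
cons BR [0.4168 0.0546 0.045 ]
p0 [ 0.63985 -0.2009   0.021  ] -103.2447665635276 0.0772549674778263
p1 [ 0.5558  -0.19555  0.021  ] -92.46126181684141 0.07917303834008141
p2 [ 0.54905 -0.3064   0.021  ] -84.31798687235747 0.0797920422097342
p3 [ 0.43395 -0.29345  0.021  ] -23.845287898075288 0.07445549005949802
p4 [ 0.46205 -0.41585  0.021  ] -130.13758677169702 0.0817529204371318
blue [ 0.4365  -0.13825  0.021  ] -99.76489533272405 0.07782756581057897
salt [ 0.6636 -0.3052  0.085 ] mug [ 0.7392 -0.0853  0.085 ]
```

```bash
cat >> h.py <<'E'
def go(x,y,z,jaw=None):
    "print tool-frame translation and yaw for TCP target; jaw = world angle (deg) of tool y (mod 180)"
    s=ctrl.state();R=np.array(s['tool_rot']);p=np.array(s['tool_pos'])
    t=R.T@(np.array([x,y,z])-p)
    yw=0
    if jaw is not None:
        a=np.degrees(np.arctan2(R[1,1],R[0,1])); d=(jaw-a+90)%180-90; yw=-np.radians(d)
    print('t=%.2f'%s['t'],'pos',np.round(p,4),'trans',np.round(t,4),'yaw %.3f'%yw,'dist %.3f'%np.linalg.norm(t),'q7 %.2f'%s['q'][6],'gap %.4f'%s['finger_gap'],'F',np.round(s['ft_force'],2))
E
python3 - <<'E'
from h import *
go(.6006,.1517,.25,85)
E
```

```text
t=0.20 pos [0.1629 0.6031 0.2221] trans [-0.5402 -0.3217 -0.0275] yaw -0.176 dist 0.629 q7 -0.08 gap 0.0875 F [0.35 0.14 0.57]
```

Request:
jog_arm([
  [-0.03,-0.018,-0.0275],
  [-0.06,-0.036,-0.0275],
  [-0.09,-0.054,-0.0275],
  [-0.12,-0.072,-0.0275],
  [-0.15,-0.09,-0.0275],
  [-0.18,-0.108,-0.0275],
  [-0.21,-0.126,-0.0275],
  [-0.24,-0.144,-0.0275],
  [-0.27,-0.162,-0.0275],
  [-0.3,-0.18,-0.0275],
  [-0.33,-0.198,-0.0275],
  [-0.36,-0.216,-0.0275],
  [-0.39,-0.234,-0.0275],
  [-0.42,-0.252,-0.0275],
  [-0.45,-0.27,-0.0275],
  [-0.48,-0.288,-0.0275],
  [-0.51,-0.306,-0.0275],
  [-0.54,-0.322,-0.0275],
  [-0.54,-0.322,-0.0275],
  [-0.54,-0.322,-0.0275],
], hand=[1,1,1,1,1,1,1,1,1,1,1,1,1,1,1,1,1,1,1,1], yaw=[0,0,0,-0.05,-0.1,-0.15,-0.176,-0.176,-0.176,-0.176,-0.176,-0.176,-0.176,-0.176,-0.176,-0.176,-0.176,-0.176,-0.176,-0.176], force=20)

```text
t: 1.87
tool_pos: [0.6012, 0.1492, 0.2494]
tool_rot: [[-0.996, 0.092, -0.001], [0.092, 0.996, -0.002], [0.0, -0.002, -1.0]]
ft_force: [0.5, 0.9, -0.6]
finger_gap: 0.0879
```

```bash
python3 - <<'E'
from h import *
go(.6006,.1517,.122,85)
c=vision.get_calibration('wrist')
snap('wrist','w1.png',k=1.5)
print(np.round(c['T'],3).tolist())
p=ctrl.state()['tool_pos']; 
print('jarA pred', proj(c,[.6006,.1517,.163]), 'jarB', proj(c,[.5473,.0195,.163]))
E
```

```text
t=1.87 pos [0.6012 0.1492 0.2494] trans [0.0007 0.0027 0.1274] yaw -0.005 dist 0.127 q7 1.24 gap 0.0879 F [ 0.52  0.89 -0.59]
[[0.091, 0.953, 0.288, 0.522], [0.996, -0.086, -0.027, 0.156], [-0.001, 0.29, -0.957, 0.411], [0.0, 0.0, 0.0, 1.0]]
jarA pred (np.float64(256.77617260309296), np.float64(192.04444063680143)) jarB (np.float64(77.15010353477501), np.float64(140.34943251049364))
```

View pics/w1.png

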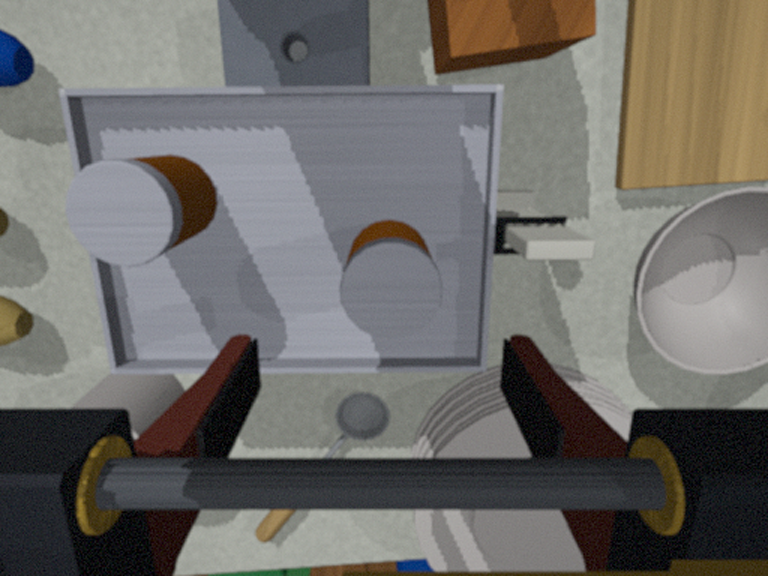

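```bash
python3 - <<'E'
from h import *
c=vision.get_calibration('wrist')
def w(n,x,y,z): print(n,np.round(atz(c,(x+.5)/1.5-.5,(y+.5)/1.5-.5,z),4))
w('jarA',391.5,287,.163);w('jarB',124,212,.163)
w('hole',298,48,.045)
w('panTL',63,91,.1035-.0)
for n,x,y in [('pan c1',64,92),('c2',501,88),('c3',486,370),('c4',114,372)]: w(n,x,y,.1034)
w('gauge',560,243,.135);w('gauge L',529,258,.135);w('gauge R',592,258,.135)
go(.6006,.1545,.122,85)
E
```

```text
jarA [0.5991 0.157  0.163 ]
jarB [0.5476 0.0253 0.163 ]
hole [0.4606 0.107  0.045 ]
panTL [ 0.481  -0.0251  0.1035]
pan c1 [ 0.4815 -0.0248  0.1034]
c2 [0.5019 0.2305 0.1034]
c3 [0.6835 0.2171 0.1034]
c4 [ 0.6625 -0.0398  0.1034]
gauge [0.59   0.2554 0.135 ]
gauge L [0.5974 0.2377 0.135 ]
gauge R [0.6006 0.274  0.135 ]
t=1.92 pos [0.6002 0.1511 0.2495] trans [-0.0003  0.0036  0.1275] yaw -0.002 dist 0.128 q7 1.24 gap 0.0884 F [-0.98  1.01  0.59]
```

```bash
python3 - <<'E'
from h import *
c=vision.get_calibration('wrist'); print(np.round(np.array(c['T'])[:3,3],4))
im=snap('wrist','w2.png',k=1.5)
c2=vision.get_calibration('wrist'); print(np.round(np.array(c2['T'])[:3,3],4))
E
```

```text
[0.5212 0.1578 0.4113]
[0.5207 0.1588 0.4114]
```

View pics/w2.png

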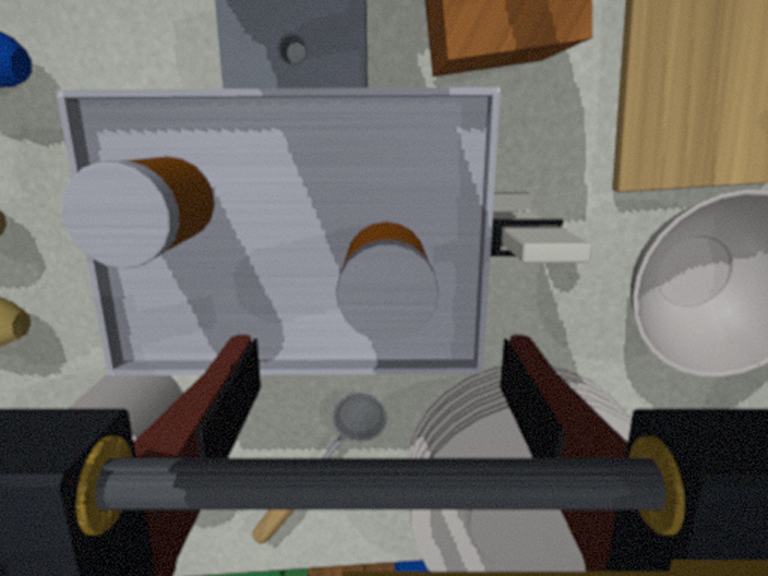

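Request:
jog_arm([
  [0,0.004,0.03],
  [0,0.004,0.06],
  [0,0.004,0.09],
  [0,0.004,0.115],
  [0,0.004,0.134],
  [0,0.004,0.134],
  [0,0.004,0.134],
  [0,0.004,0.134],
  [0,0.004,0.134],
  [0,0.004,0.134],
  [0,0.004,0.134],
  [0,0.004,0.134],
  [0,0.004,0.134],
  [0,0.004,0.134],
], hand=[1,1,1,1,1,1,1,0,0,0,0,0,0,0], yaw=[0,0,0,0,0,0,0,0,0,0,0,0,0,0], force=20)

```text
t: 3.13
tool_pos: [0.6, 0.1561, 0.1158]
tool_rot: [[-0.996, 0.087, -0.001], [0.087, 0.996, -0.0], [0.001, -0.001, -1.0]]
ft_force: [-0.1, 1.0, 0.3]
finger_gap: 0.055
```

```bash
python3 - <<'E'
from h import *
go(.54,.403,.25,88)
E
```

```text
t=3.13 pos [0.6    0.1561 0.1158] trans [ 0.0814  0.2407 -0.1342] yaw -0.052 dist 0.287 q7 1.27 gap 0.0550 F [-0.09  1.01  0.3 ]
```

Request:
jog_arm([
  [0,0,-0.015],
  [0,0,-0.035],
  [0,0,-0.06],
  [0,0,-0.09],
  [0.005,0.01,-0.115],
  [0.015,0.03,-0.12],
  [0.025,0.055,-0.12],
  [0.035,0.085,-0.12],
  [0.045,0.115,-0.12],
  [0.055,0.145,-0.12],
  [0.065,0.175,-0.12],
  [0.075,0.205,-0.12],
  [0.085,0.225,-0.12],
  [0.091,0.24,-0.12],
  [0.091,0.24,-0.12],
  [0.091,0.24,-0.12],
  [0.091,0.24,-0.12],
  [0.091,0.24,-0.12],
], hand=[0,0,0,0,0,0,0,0,0,0,0,0,0,0,0,0,0,0], yaw=[0,0,0,0,0,0,0,-0.02,-0.05,-0.05,-0.05,-0.05,-0.05,-0.05,-0.05,-0.05,-0.05,-0.05])

```text
t: 4.63
tool_pos: [0.5316, 0.4011, 0.2359]
tool_rot: [[-0.999, 0.04, -0.0], [0.04, 0.999, -0.001], [0.0, -0.001, -1.0]]
ft_force: [-1.2, 0.4, -0.3]
finger_gap: 0.0549
```

```bash
python3 - <<'E'
from h import *
go(.53,.403,.044,88)
c=vision.get_calibration('wrist')
snap('wrist','w3.png',k=1.5)
E
```

```text
t=4.63 pos [0.5316 0.4011 0.2359] trans [0.0016 0.0021 0.1919] yaw -0.005 dist 0.192 q7 0.88 gap 0.0549 F [-1.23  0.35 -0.27]
```

View pics/w3.png

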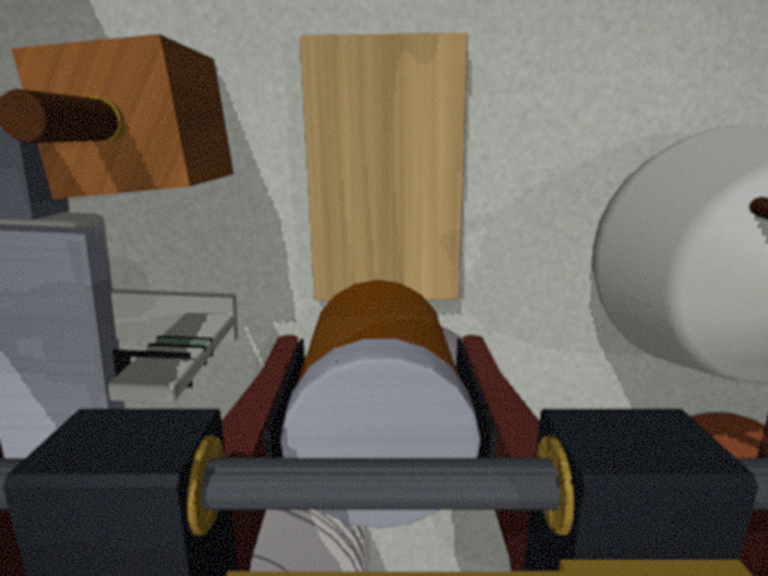

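```bash
cat >> h.py <<'E'
def w15(c,x,y,z): return np.round(atz(c,(x+.5)/1.5-.5,(y+.5)/1.5-.5,z),4)
E
python3 - <<'E'
from h import *
c=vision.get_calibration('wrist')
for a in [(302,35),(467,33),(460,299),(314,299)]: print(w15(c,*a,.015))
print('block',[w15(c,*a,.095).tolist() for a in [(14,48),(161,36),(191,185),(53,198)]])
print('pick',w15(c,22,116,.165))
E
```

```text
[0.3836 0.3515 0.015 ]
[0.3869 0.468  0.015 ]
[0.5851 0.4647 0.015 ]
[0.5804 0.3446 0.015 ]
block [[0.3982, 0.1999, 0.095], [0.3954, 0.2836, 0.095], [0.4777, 0.2881, 0.095], [0.4823, 0.2024, 0.095]]
pick [0.4385 0.2436 0.165 ]
```

Request:
jog_arm([
  [0.002,0.004,0.03],
  [0.002,0.004,0.065],
  [0.002,0.004,0.1],
  [0.002,0.004,0.13],
  [0.002,0.004,0.155],
  [0.002,0.004,0.17],
  [0.002,0.004,0.18],
  [0.002,0.004,0.186],
  [0.002,0.004,0.19],
  [0.002,0.004,0.19],
  [0.002,0.004,0.19],
], hand=[0,0,0,0,0,0,0,0,0,0,0], yaw=[0,0,0,0,0,0,0,0,0,0,0])

```text
t: 5.6
tool_pos: [0.5303, 0.4053, 0.047]
tool_rot: [[-0.999, 0.04, 0.001], [0.04, 0.999, -0.0], [-0.001, -0.0, -1.0]]
ft_force: [-1.0, 0.5, -1.0]
finger_gap: 0.0542
```

Request:
jog_arm([
  [0,0,0.0015],
  [0,0,0.003],
  [0,0,0.003],
  [0,0,0.003],
], hand=[0,0,0,0], yaw=[0,0,0,0])

```text
t: 5.93
tool_pos: [0.5304, 0.4055, 0.0443]
tool_rot: [[-0.999, 0.04, 0.001], [0.04, 0.999, 0.0], [-0.001, 0.0, -1.0]]
ft_force: [0.0, 0.6, -1.1]
finger_gap: 0.0546
```

```bash
python3 - <<'E'
from h import *
go(.53,.403,.044,88)
c=vision.get_calibration('wrist')
snap('scene','s4.png',(280,250,480,384),k=4)
E
```

```text
t=5.93 pos [0.5304 0.4055 0.0443] trans [ 0.0003 -0.0025  0.0003] yaw -0.005 dist 0.003 q7 0.90 gap 0.0546 F [ 0.02  0.57 -1.11]
```

View pics/s4.png

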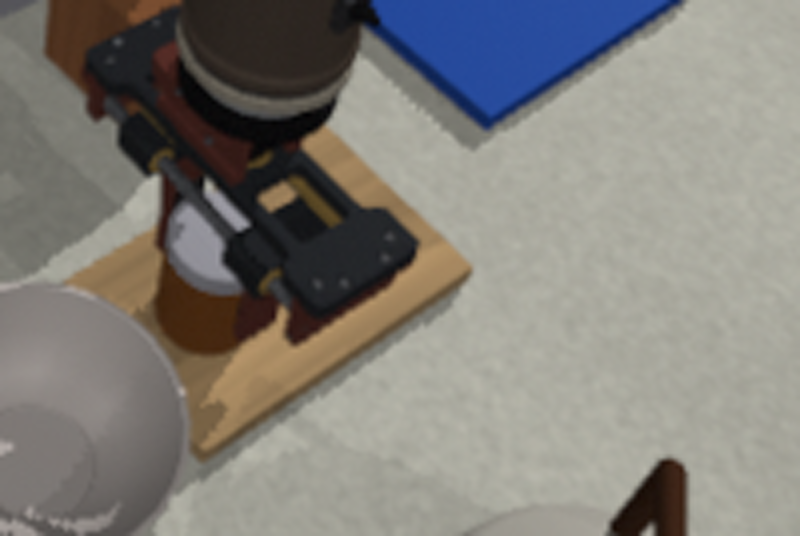

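Request:
jog_arm([
  [0,0,0.001],
  [0,0,0.002],
  [0,0,0.003],
  [0,0,0.003],
], hand=[0,0,0,0], yaw=[0,0,0,0])

```text
t: 6.32
tool_pos: [0.5309, 0.4055, 0.0427]
tool_rot: [[-0.999, 0.041, 0.002], [0.041, 0.999, 0.001], [-0.002, 0.001, -1.0]]
ft_force: [-2.8, -3.5, 9.3]
finger_gap: 0.0547
```

Request:
jog_arm([
  [0,0,-0.0005],
  [0,0,-0.001],
  [0,0,-0.001],
  [0,0,-0.001],
  [0,0,-0.015],
  [0,0,-0.04],
  [0,0,-0.075],
  [0,0,-0.11],
  [0,0,-0.15],
  [0,0,-0.19],
  [0,0,-0.215],
  [0,0,-0.215],
], hand=[1,1,1,1,1,1,1,1,1,1,1,1], yaw=[0,0,0,0,0,0,0,0,0,0,0,0])

```text
t: 7.32
tool_pos: [0.5327, 0.4068, 0.266]
tool_rot: [[-0.999, 0.041, 0.01], [0.041, 0.999, 0.008], [-0.01, 0.009, -1.0]]
ft_force: [1.3, -0.2, -0.1]
finger_gap: 0.0875
```

```bash
python3 - <<'E'
from h import *
go(.5475,.023,.26,85)
snap('top','t4.png',(110,125,300,245),4)
E
```

```text
t=7.32 pos [0.5327 0.4068 0.266 ] trans [-0.0304 -0.3829  0.003 ] yaw 0.046 dist 0.384 q7 0.87 gap 0.0875 F [ 1.33 -0.24 -0.1 ]
```

View pics/t4.png

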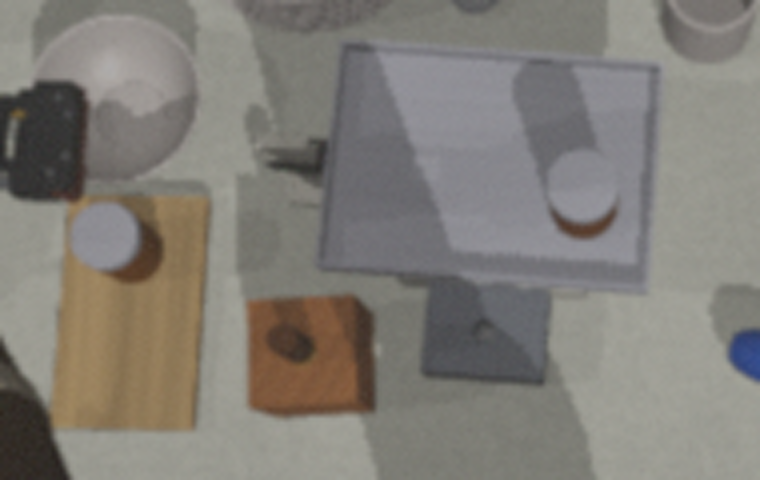

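Request:
jog_arm([
  [-0.002,-0.02,0],
  [-0.004,-0.05,0],
  [-0.007,-0.085,0],
  [-0.01,-0.12,0],
  [-0.013,-0.155,0],
  [-0.016,-0.19,0],
  [-0.019,-0.225,0],
  [-0.022,-0.26,0],
  [-0.025,-0.295,0],
  [-0.028,-0.33,0],
  [-0.03,-0.36,0],
  [-0.03,-0.383,0],
  [-0.03,-0.383,0],
  [-0.03,-0.383,0],
  [-0.03,-0.383,0],
  [-0.03,-0.383,0],
], hand=[1,1,1,1,1,1,1,1,1,1,1,1,1,1,1,1], yaw=[0,0,0,0.02,0.046,0.046,0.046,0.046,0.046,0.046,0.046,0.046,0.046,0.046,0.046,0.046])

```text
t: 8.7
tool_pos: [0.5459, 0.0239, 0.2601]
tool_rot: [[-0.996, 0.085, 0.006], [0.085, 0.996, 0.006], [-0.006, 0.007, -1.0]]
ft_force: [-0.9, -0.7, -0.0]
finger_gap: 0.0875
```

```bash
python3 - <<'E'
from h import *
c=vision.get_calibration('wrist')
snap('wrist','w5.png',k=1.5)
go(.5475,.023,.13,85)
E
```

```text
t=8.75 pos [0.546  0.0239 0.2602] trans [-0.0008 -0.0016  0.1302] yaw 0.003 dist 0.130 q7 1.44 gap 0.0878 F [-0.45 -0.3   0.31]
```

View pics/w5.png

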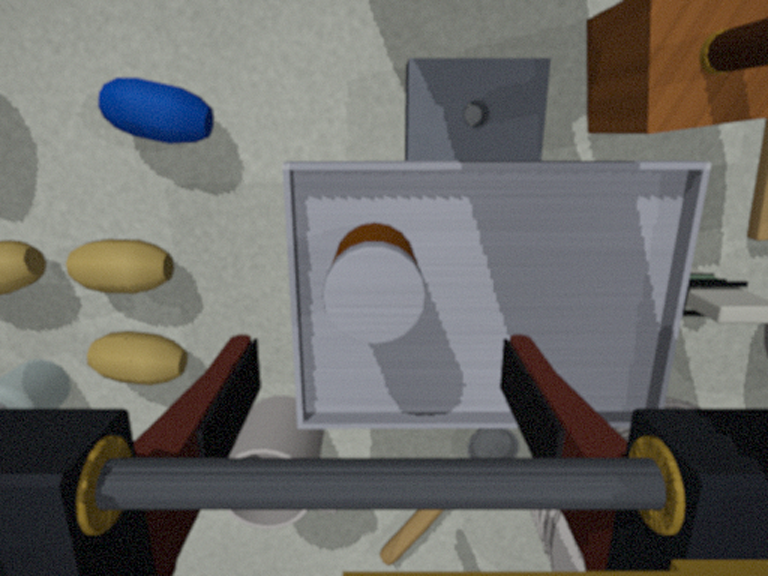

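```bash
python3 - <<'E'
from h import *
c=vision.get_calibration('wrist')
print(w15(c,374,294,.1767),w15(c,476,114,.045))
go(.5475,.023,.13,85)
E
```

```text
[0.5477 0.0209 0.1767] [0.4607 0.1023 0.045 ]
t=8.75 pos [0.546  0.0239 0.2602] trans [-0.0008 -0.0016  0.1302] yaw 0.003 dist 0.130 q7 1.44 gap 0.0878 F [-0.45 -0.3   0.31]
```

Request:
jog_arm([
  [-0.001,-0.003,0.03],
  [-0.001,-0.003,0.06],
  [-0.001,-0.003,0.09],
  [-0.001,-0.003,0.115],
  [-0.001,-0.003,0.13],
  [-0.001,-0.003,0.13],
  [-0.001,-0.003,0.13],
  [-0.001,-0.003,0.13],
  [-0.001,-0.003,0.13],
  [-0.001,-0.003,0.13],
  [-0.001,-0.003,0.13],
  [-0.001,-0.003,0.13],
  [-0.001,-0.003,0.13],
  [-0.001,-0.003,0.13],
], hand=[1,1,1,1,1,1,1,0,0,0,0,0,0,0], yaw=[0,0,0,0,0,0,0,0,0,0,0,0,0,0], force=20)

```text
t: 9.92
tool_pos: [0.5477, 0.0216, 0.1304]
tool_rot: [[-0.996, 0.084, 0.007], [0.084, 0.996, 0.006], [-0.007, 0.007, -1.0]]
ft_force: [1.1, 0.1, -0.6]
finger_gap: 0.0547
```

```bash
python3 - <<'E'
from h import *
go(.435,.405,.26,88)
print(ctrl.state()['tool_rot'].round(4).tolist())
E
```

```text
t=9.92 pos [0.5477 0.0216 0.1304] trans [ 0.1439  0.3734 -0.1281] yaw -0.050 dist 0.420 q7 1.50 gap 0.0547 F [ 1.14  0.07 -0.59]
[[-0.9964, 0.0844, 0.0071], [0.0844, 0.9964, 0.006], [-0.0066, 0.0066, -1.0]]
```

Request:
jog_arm([
  [0,0,-0.015],
  [0,0,-0.035],
  [0,0,-0.06],
  [0,0,-0.09],
  [0.005,0.01,-0.115],
  [0.015,0.03,-0.128],
  [0.025,0.06,-0.128],
  [0.035,0.09,-0.128],
  [0.05,0.12,-0.128],
  [0.065,0.15,-0.128],
  [0.08,0.18,-0.128],
  [0.09,0.21,-0.128],
  [0.1,0.24,-0.128],
  [0.11,0.27,-0.128],
  [0.12,0.3,-0.128],
  [0.13,0.33,-0.128],
  [0.14,0.355,-0.128],
  [0.144,0.373,-0.128],
  [0.144,0.373,-0.128],
  [0.144,0.373,-0.128],
], hand=[0,0,0,0,0,0,0,0,0,0,0,0,0,0,0,0,0,0,0,0], yaw=[0,0,0,0,0,0,0,-0.02,-0.05,-0.05,-0.05,-0.05,-0.05,-0.05,-0.05,-0.05,-0.05,-0.05,-0.05,-0.05])

```text
t: 11.58
tool_pos: [0.4341, 0.4052, 0.2591]
tool_rot: [[-0.999, 0.032, 0.006], [0.032, 0.999, 0.005], [-0.006, 0.005, -1.0]]
ft_force: [0.7, -0.5, -1.9]
finger_gap: 0.0546
```

```bash
python3 - <<'E'
from h import *
go(.435,.405,.046,88)
E
```

```text
t=11.58 pos [0.4341 0.4052 0.2591] trans [ 0.0004 -0.0013  0.2131] yaw 0.002 dist 0.213 q7 0.74 gap 0.0546 F [ 0.67 -0.48 -1.87]
```

Request:
jog_arm([
  [0,-0.001,0.03],
  [0,-0.001,0.065],
  [0,-0.001,0.1],
  [0,-0.001,0.135],
  [0,-0.001,0.165],
  [0,-0.001,0.185],
  [0,-0.001,0.198],
  [0,-0.001,0.206],
  [0,-0.001,0.211],
  [0,-0.001,0.213],
  [0,-0.001,0.215],
  [0,-0.001,0.217],
  [0,-0.001,0.217],
], hand=[0,0,0,0,0,0,0,0,0,0,0,0,0], yaw=[0,0,0,0,0,0,0,0,0,0,0,0,0])

```text
t: 12.67
tool_pos: [0.4363, 0.4054, 0.0439]
tool_rot: [[-0.999, 0.033, 0.008], [0.033, 0.999, 0.006], [-0.008, 0.006, -1.0]]
ft_force: [-1.5, -1.9, 5.5]
finger_gap: 0.0545
```

Request:
jog_arm([
  [0,0,-0.0005],
  [0,0,-0.001],
  [0,0,-0.001],
  [0,0,-0.001],
  [0,0,-0.015],
  [0,0,-0.04],
  [0,0,-0.075],
  [0,0,-0.11],
  [0,0,-0.15],
  [0,0,-0.19],
  [0,-0.01,-0.215],
  [0,-0.04,-0.215],
  [0,-0.07,-0.215],
  [0,-0.1,-0.215],
  [0,-0.13,-0.215],
  [0,-0.155,-0.215],
  [0,-0.155,-0.215],
  [0,-0.155,-0.215],
], hand=[1,1,1,1,1,1,1,1,1,1,1,1,1,1,1,1,1,1], yaw=[0,0,0,0,0,0,0,0,0,0,0,0,0,0,0,0,0,0])

```text
t: 14.17
tool_pos: [0.4298, 0.2481, 0.2584]
tool_rot: [[-0.999, 0.035, 0.008], [0.035, 0.999, 0.007], [-0.008, 0.007, -1.0]]
ft_force: [-0.0, 0.1, 0.0]
finger_gap: 0.0876
```

```bash
python3 - <<'E'
from h import *
c=vision.get_calibration('wrist')
snap('wrist','w6.png',k=1.5)
go(.4385,.2435,.123,85)
print(np.array(proj(c,[.4385,.2435,.165]))*1.5)
snap('top','t6.png',(110,125,300,245),4)
E
```

```text
t=14.22 pos [0.4296 0.2495 0.2582] trans [-0.008  -0.0067  0.1352] yaw 0.054 dist 0.136 q7 0.94 gap 0.0878 F [ 0.26  0.55 -0.16]
[371.05411759 299.67229623]
```

View pics/w6.png

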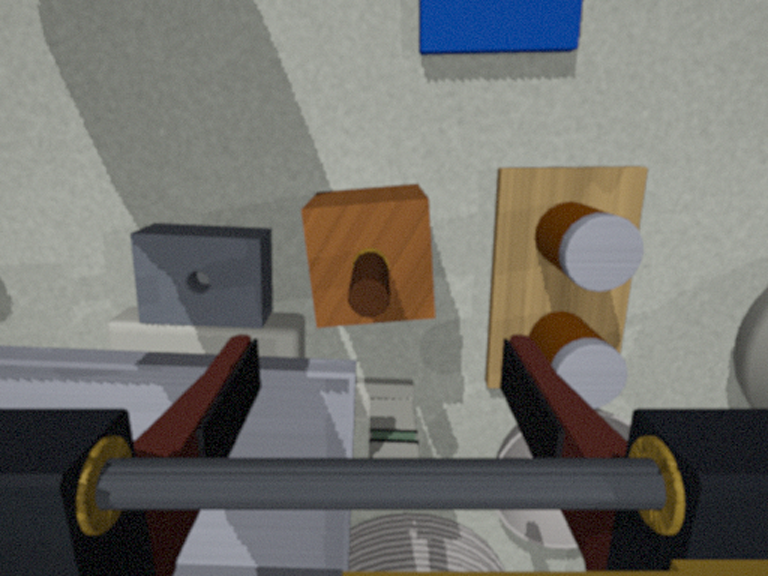

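View pics/t6.png

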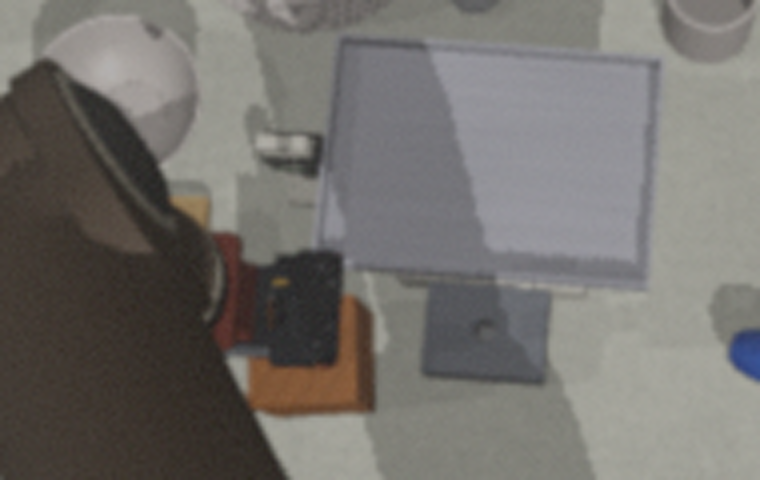

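```bash
python3 - <<'E'
from h import *
c=vision.get_calibration('wrist')
print(w15(c,369,296,.165),'hole',w15(c,199,280,.045))
print([w15(c,*a,.095).tolist() for a in [(303,207),(427,195),(435,318),(317,326)]])
print('cons',[w15(c,*a,.045).tolist() for a in [(133,234),(270,231)]])
go(.437,.2425,.123,86)
E
```

```text
[0.4358 0.2444 0.165 ] hole [0.4589 0.1068 0.045 ]
[[0.3963, 0.2014, 0.095], [0.3911, 0.2832, 0.095], [0.4777, 0.2886, 0.095], [0.481, 0.2048, 0.095]]
cons [[0.4202, 0.0612, 0.045], [0.4213, 0.1669, 0.045]]
t=14.27 pos [0.4294 0.2502 0.2581] trans [-0.0068 -0.0084  0.1351] yaw 0.038 dist 0.135 q7 0.94 gap 0.0878 F [0.74 0.32 0.18]
```

Request:
jog_arm([
  [-0.007,-0.0065,0.015],
  [-0.007,-0.0065,0.03],
  [-0.007,-0.0065,0.06],
  [-0.007,-0.0065,0.09],
  [-0.007,-0.0065,0.115],
  [-0.007,-0.0065,0.13],
  [-0.007,-0.0065,0.135],
  [-0.007,-0.0065,0.135],
  [-0.007,-0.0065,0.135],
  [-0.007,-0.0065,0.135],
  [-0.007,-0.0065,0.135],
  [-0.007,-0.0065,0.135],
  [-0.007,-0.0065,0.135],
  [-0.007,-0.0065,0.135],
  [-0.007,-0.0065,0.135],
  [-0.007,-0.0065,0.135],
  [-0.007,-0.0065,0.135],
], hand=[1,1,1,1,1,1,1,1,1,0,0,0,0,0,0,0,0], yaw=[0.038,0.038,0.038,0.038,0.038,0.038,0.038,0.038,0.038,0.038,0.038,0.038,0.038,0.038,0.038,0.038,0.038], force=30)

```text
t: 15.68
tool_pos: [0.4373, 0.2444, 0.1231]
tool_rot: [[-0.998, 0.07, 0.008], [0.07, 0.998, 0.007], [-0.008, 0.007, -1.0]]
ft_force: [-0.7, 0.3, 0.6]
finger_gap: 0.038
```

```bash
python3 - <<'E'
from h import *
s=ctrl.state();print(s['tool_pos'],s['finger_gap'],s['ft_force'])
im=snap('scene','s7.png',(240,190,400,300),5)
E
```

```text
[0.43734803 0.24438396 0.12312246] 0.037978597321449856 [-0.66890016  0.29701444  0.64119179]
```

View pics/s7.png

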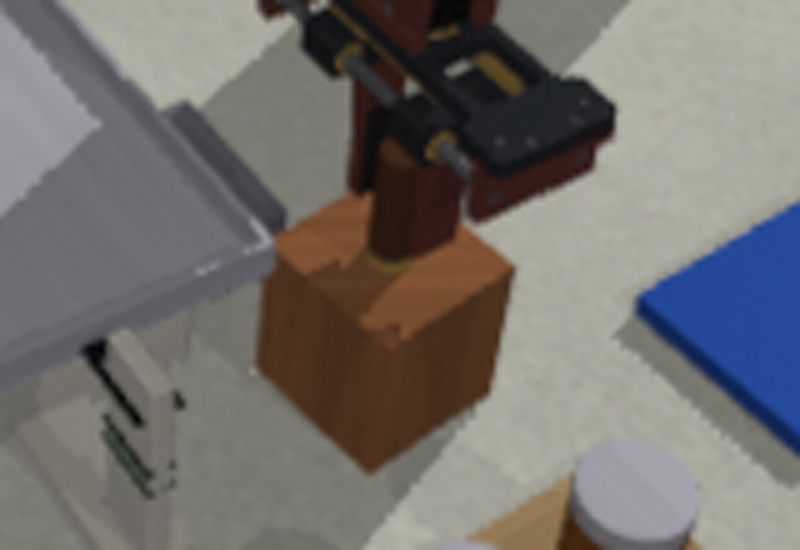

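Fingers are still closing on the handle (gap 38 mm); let them finish.

Request:
jog_arm([
  [0,0,0],
  [0,0,0],
  [0,0,0],
  [0,0,0],
  [0,0,0],
  [0,0,0],
], hand=[0,0,0,0,0,0], yaw=[0,0,0,0,0,0])

```text
t: 16.23
tool_pos: [0.4373, 0.2443, 0.1231]
tool_rot: [[-0.998, 0.07, 0.008], [0.07, 0.998, 0.007], [-0.008, 0.007, -1.0]]
ft_force: [-0.3, -0.7, 1.0]
finger_gap: 0.0238
```

Request:
jog_arm([
  [0,0,-0.01],
  [0,0,-0.025],
  [0,0,-0.045],
  [0,0,-0.07],
  [0,0,-0.095],
  [0,0,-0.115],
  [0,-0.01,-0.12],
  [-0.003,-0.03,-0.12],
  [-0.006,-0.06,-0.12],
  [-0.009,-0.085,-0.12],
  [-0.012,-0.11,-0.12],
  [-0.012,-0.13,-0.12],
  [-0.012,-0.138,-0.12],
  [-0.012,-0.138,-0.12],
  [-0.012,-0.138,-0.1],
  [-0.012,-0.138,-0.09],
], hand=[0,0,0,0,0,0,0,0,0,0,0,0,0,0,0,0], yaw=[0,0,0,0,0,0,0,0,0,0,0,0,0,0,0,0])

```text
t: 17.57
tool_pos: [0.4385, 0.1062, 0.2111]
tool_rot: [[-0.998, 0.069, 0.008], [0.069, 0.998, 0.007], [-0.007, 0.008, -1.0]]
ft_force: [-0.1, 0.3, -0.6]
finger_gap: 0.0236
```

```bash
python3 - <<'E'
from h import *
go(.4598,.1042,.20)
c=vision.get_calibration('wrist')
snap('wrist','w8.png',k=1.5)
s=ctrl.state();R=s['tool_rot'];p=s['tool_pos']
tip=p+R@[0,0,.108];print('tip',tip, 'proj',np.array(proj(c,tip))*1.5, 'hole',np.array(proj(c,[.4598,.1042,.045]))*1.5)
cs=vision.get_calibration('scene');print('scene tip',proj(cs,tip),'hole',proj(cs,[.4598,.1042,.045]))
snap('scene','s8.png',(240,170,340,250),8)
E
```

```text
t=17.57 pos [0.4385 0.1062 0.2111] trans [-0.0213 -0.0007  0.0112] yaw 0.000 dist 0.024 q7 1.20 gap 0.0236 F [-0.1   0.28 -0.58]
tip [0.43784434 0.10656132 0.1013765 ] proj [379.12097406 274.71890157] hole [377.31286751 282.1944586 ]
scene tip (np.float64(283.54824331491767), np.float64(207.55400312846677)) hole (np.float64(275.55860731331256), np.float64(225.72874235148137))
```

View pics/w8.png

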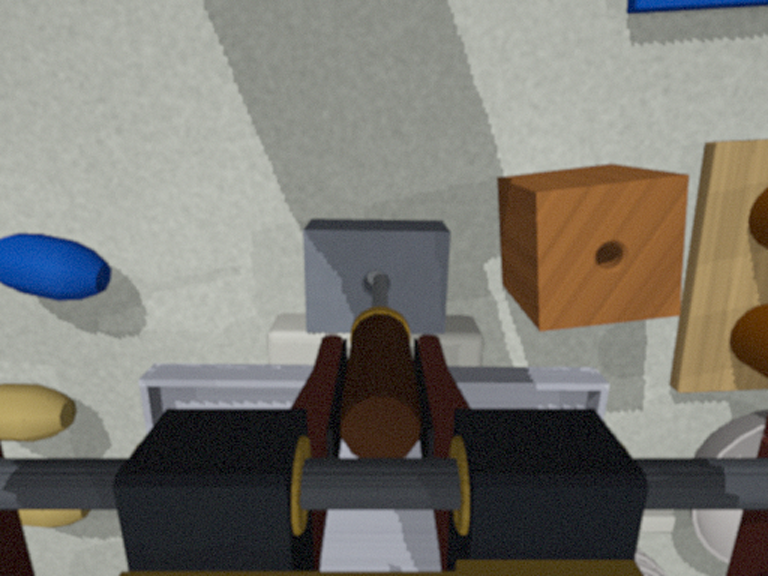

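View pics/s8.png

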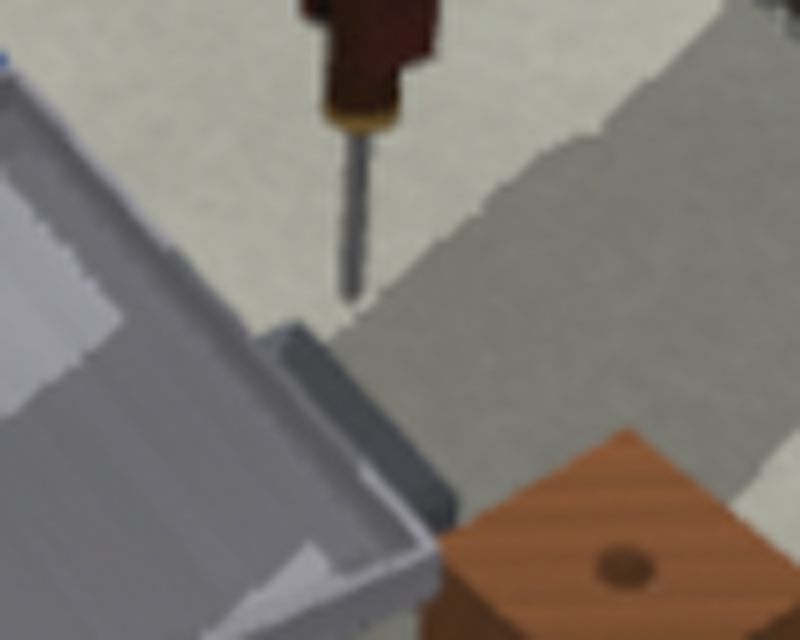

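Request:
jog_arm([
  [-0.01,0,0],
  [-0.021,-0.0005,0.01],
  [-0.0215,-0.001,0.03],
  [-0.0215,-0.001,0.036],
  [-0.0215,-0.001,0.036],
  [-0.0215,-0.001,0.036],
], hand=[0,0,0,0,0,0], yaw=[0,0,0,0,0,0])

```text
t: 18.17
tool_pos: [0.4592, 0.1038, 0.1748]
tool_rot: [[-0.998, 0.068, 0.004], [0.068, 0.998, 0.005], [-0.003, 0.005, -1.0]]
ft_force: [-1.3, 0.8, -0.2]
finger_gap: 0.0235
```

```bash
python3 - <<'E'
from h import *
snap('scene')
c=vision.get_calibration('wrist')
s=ctrl.state();R=s['tool_rot'];p=s['tool_pos']
im=snap('wrist','w9.png',(190,150,310,240),6)
tip=p+R@[0,0,.108];print('pos',p,'tip',tip, 'proj',proj(c,tip), 'hole',proj(c,[.4598,.1042,.045]))
u,v=proj(c,tip);print('crop',(u+.5-190)*6-.5,(v+.5-150)*6-.5)
snap('top','t9.png',(190,170,270,230),8)
ct=vision.get_calibration('top');u,v=proj(ct,tip);print('top crop tip',(u+.5-190)*8-.5,(v+.5-170)*8-.5)
u,v=proj(ct,[.4598,.1042,.045]);print('top crop hole',(u+.5-190)*8-.5,(v+.5-170)*8-.5)
E
```

```text
pos [0.4594179  0.10389874 0.17518694] tip [0.4599301  0.10448345 0.06718974] proj (np.float64(253.40527301884063), np.float64(185.26287647370359)) hole (np.float64(252.9149581461547), np.float64(178.26387755648784))
crop 382.9316381130438 214.0772588422215
top crop tip 319.5904531338556 292.5062324561611
top crop hole 324.961208209236 300.8778566551923
```

View pics/w9.png

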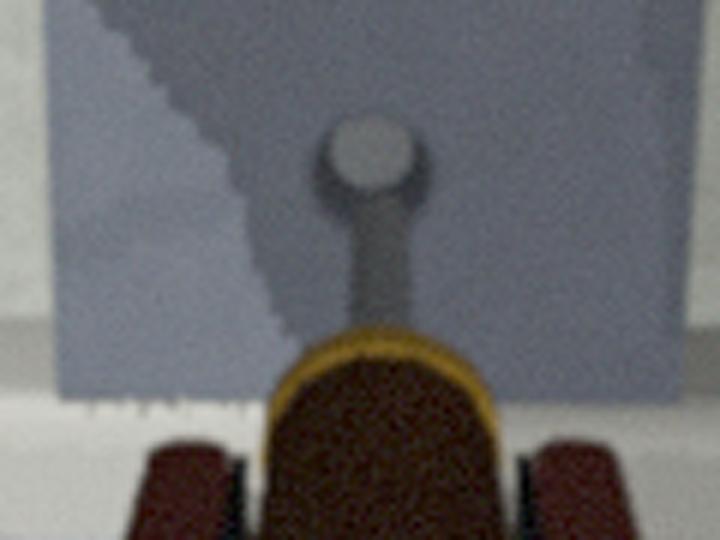

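View pics/t9.png

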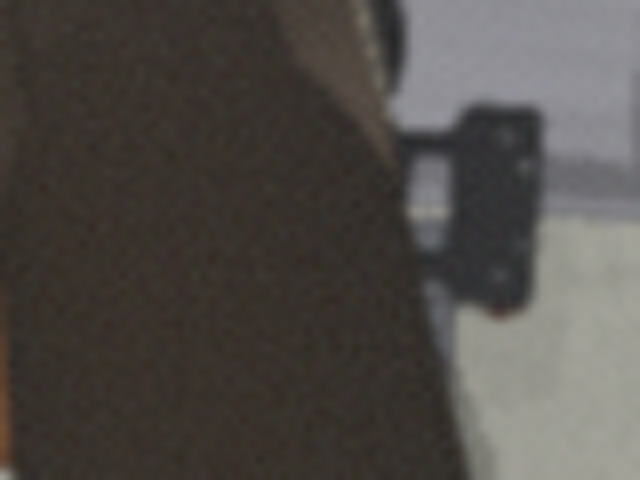

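```bash
python3 - <<'E'
from h import *
c=vision.get_calibration('wrist')
f=lambda x,y,z: np.round(atz(c,(x+.5)/6-.5+190,(y+.5)/6-.5+150,z),4)
print(f(374,165,.045),f(371,152,.028))
s=ctrl.state();R=s['tool_rot'];p=s['tool_pos'];tip=p+R@[0,0,.108];print(p,tip, R.T@(np.array([.459,.1033,.036])-tip))
E
```

```text
[0.4589 0.1034 0.045 ] [0.4613 0.1028 0.028 ]
[0.45955635 0.10389836 0.17544471] [0.46016568 0.10453725 0.06744832] [ 0.00124268 -0.0015117   0.03143338]
```

Request:
jog_arm([
  [0.0005,-0.0014,0.003],
  [0.0005,-0.0014,0.01],
  [0.0005,-0.0014,0.017],
  [0.0005,-0.0014,0.024],
  [0.0005,-0.0014,0.03],
  [0.0005,-0.0014,0.035],
  [0.0005,-0.0014,0.035],
  [0.0005,-0.0014,0.035],
], hand=[0,0,0,0,0,0,0,0], yaw=[0,0,0,0,0,0,0,0])

```text
t: 18.98
tool_pos: [0.4589, 0.1026, 0.14]
tool_rot: [[-0.998, 0.068, 0.005], [0.068, 0.998, 0.005], [-0.004, 0.006, -1.0]]
ft_force: [-0.2, 0.1, -0.1]
finger_gap: 0.0236
```

```bash
python3 - <<'E'
from h import *
s=ctrl.state();R=s['tool_rot'];p=s['tool_pos'];tip=p+R@[0,0,.108];print(s['t'],p,tip,s['ft_force'])
snap('wrist','w10.png',(190,150,310,240),6)
snap('scene','s10.png',(240,170,340,250),8)
E
```

```text
18.9833 [0.45894816 0.10260762 0.13997658] [0.45946195 0.10319286 0.03197939] [-0.23808476  0.09825713 -0.11621556]
```

View pics/w10.png

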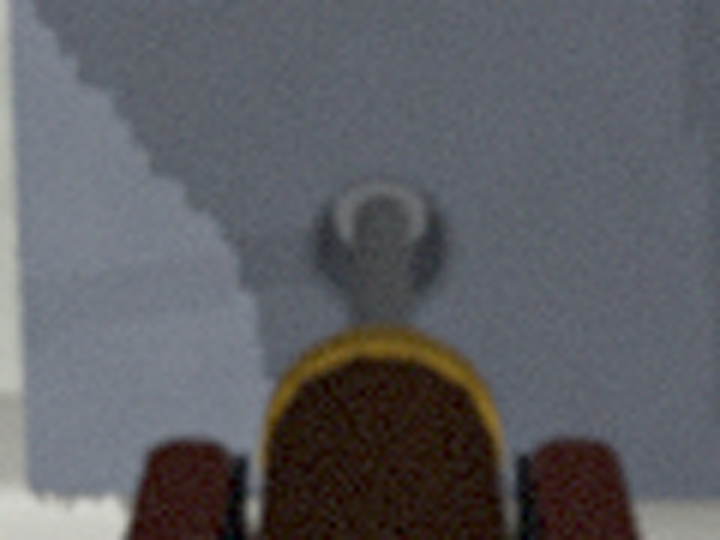

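View pics/s10.png

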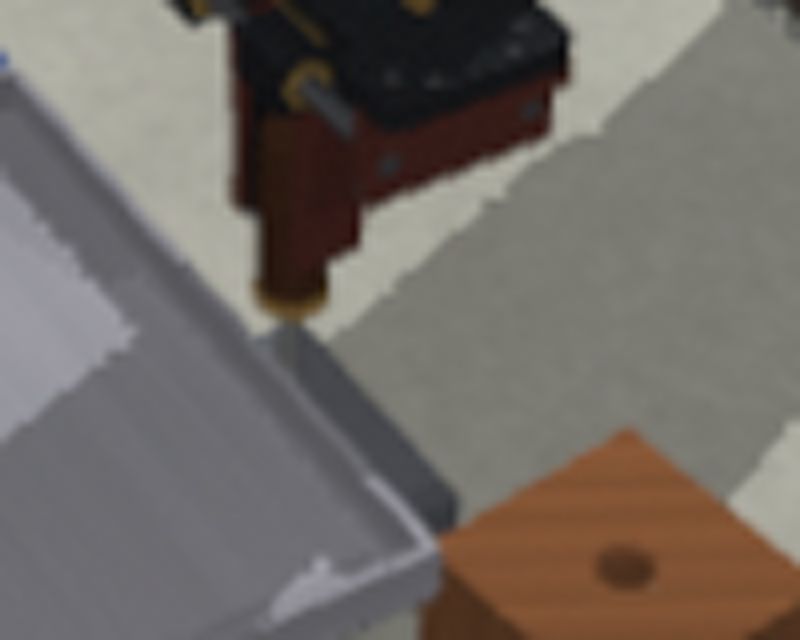

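Request:
jog_arm([
  [0,0,0.002],
  [0,0,0.004],
  [0,0,0.006],
  [0,0,0.008],
  [0,0,0.0095],
  [0,0,0.0105],
  [0,0,0.011],
  [0,0,0.011],
], hand=[0,0,0,0,0,0,0,0], yaw=[0,0,0,0,0,0,0,0])

```text
t: 19.75
tool_pos: [0.4596, 0.1029, 0.1297]
tool_rot: [[-0.998, 0.068, 0.006], [0.068, 0.998, 0.006], [-0.006, 0.007, -1.0]]
ft_force: [-0.3, 0.0, 5.2]
finger_gap: 0.0237
```

Request:
jog_arm([
  [0,0,0.001],
  [0,0,0.002],
  [0,0,0.002],
  [0,0,0.002],
], hand=[0,0,0,0], yaw=[0,0,0,0])

```text
t: 20.08
tool_pos: [0.4604, 0.103, 0.1289]
tool_rot: [[-0.998, 0.069, 0.008], [0.069, 0.998, 0.007], [-0.007, 0.007, -1.0]]
ft_force: [-2.5, -1.1, 15.3]
finger_gap: 0.0236
```

```bash
python3 - <<'E'
from h import *
for i in range(4):
  s=ctrl.state();print(s['t'],s['tool_pos'].round(4),s['ft_force'].round(2))
  im=snap('scene','s11_%d.png'%i,(240,170,340,250),8)
E
```

```text
20.0833 [0.4604 0.103  0.1289] [-2.54 -1.15 15.3 ]
20.1333 [0.4603 0.103  0.1289] [-2.2  -1.21 15.74]
20.1833 [0.4603 0.103  0.1289] [-3.22 -1.21 14.92]
20.2333 [0.4603 0.103  0.1289] [-2.42 -0.39 15.37]
```

Request:
jog_arm([
  [0,0,-0.005],
  [0,0,-0.015],
  [0,0,-0.03],
  [0,0,-0.05],
  [0,0,-0.075],
  [0,0,-0.1],
  [0,0.01,-0.11],
  [0,0.02,-0.11],
  [0.002,0.03,-0.11],
  [0.005,0.05,-0.11],
  [0.007,0.07,-0.11],
  [0.01,0.09,-0.11],
  [0.012,0.1,-0.11],
  [0.012,0.1,-0.11],
  [0.012,0.1,-0.11],
], hand=[0,0,0,0,0,0,0,0,0,0,0,0,0,0,0], yaw=[0,0,0,0,0,0,0,0,0,0,0,0,0,0,0])

```text
t: 21.53
tool_pos: [0.4537, 0.2028, 0.2383]
tool_rot: [[-0.998, 0.067, 0.006], [0.067, 0.998, 0.005], [-0.005, 0.006, -1.0]]
ft_force: [-0.3, -0.5, -0.9]
finger_gap: 0.0236
```

```bash
python3 - <<'E'
from h import *
snap('scene','s12.png',(240,150,340,250),6)
cs=vision.get_calibration('scene')
print('bh scene',atz(cs,240+(626+.5)/8-.5,170+(567+.5)/8-.5,.095))
c=vision.get_calibration('wrist')
s=ctrl.state();R=s['tool_rot'];p=s['tool_pos']
im=snap('wrist','w12.png',k=1.5)
tip=p+R@[0,0,.107];print('pos',p,'tip',tip, 'proj',np.array(proj(c,tip))*1.5,'scene tip',proj(cs,tip))
np.save('c12.npy',c,allow_pickle=True)
E
```

```text
bh scene [0.43666687 0.2412821  0.095     ]
pos [0.45404448 0.20195124 0.23861855] tip [0.45472421 0.20252158 0.13162223] proj [380.0638505  278.46728538] scene tip (np.float64(302.9004467228133), np.float64(223.28942821517))
```

View pics/w12.png

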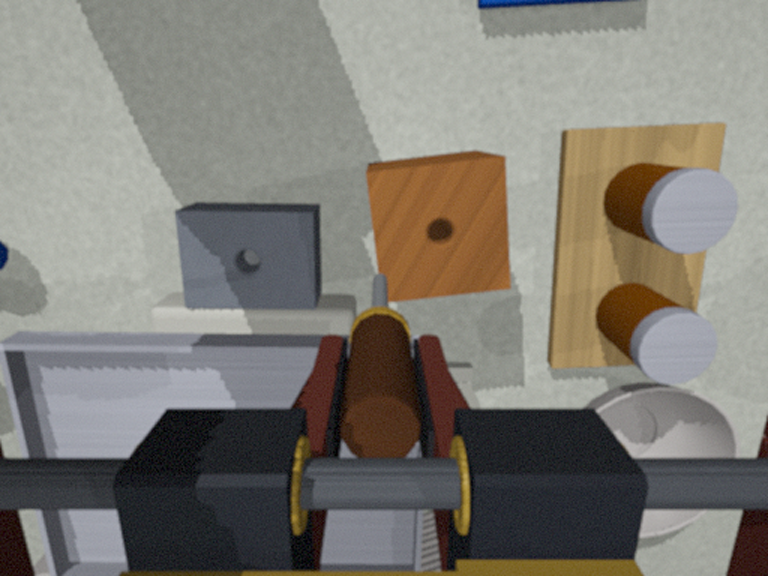

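View pics/s12.png

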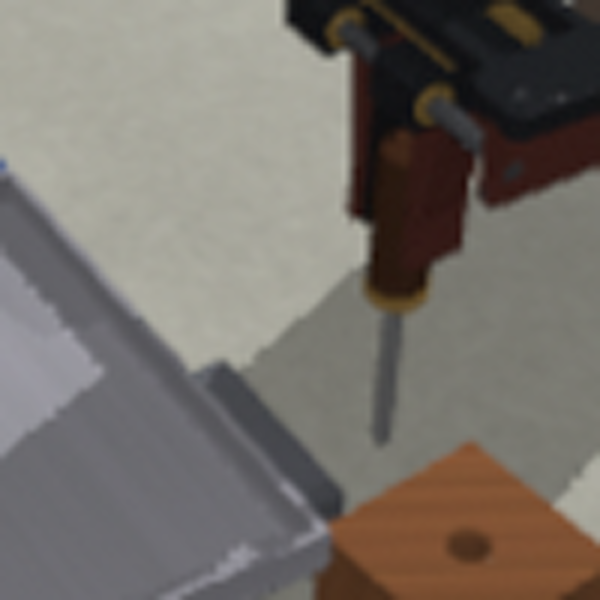

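```bash
python3 - <<'E'
from h import *
c=vision.get_calibration('wrist')
c0=np.load('c12.npy',allow_pickle=True).item()
b=w15(c0,440,230.5,.095);print(b)
print([w15(c0,*a,.095).tolist() for a in [(368,166),(505,157),(510,288),(387,301)]])
s=ctrl.state();R=s['tool_rot'];p=s['tool_pos'];tip=p+R@[0,0,.108];print(s['t'],p,tip,s['tool_rot'].round(4).tolist())
for t in ([.437,.243,.11],): print(R.T@(np.array(t)-tip))
E
```

```text
[0.4367 0.2417 0.095 ]
[[0.3941, 0.1994, 0.095], [0.3945, 0.2823, 0.095], [0.478, 0.2862, 0.095], [0.4814, 0.2054, 0.095]]
21.6333 [0.45427533 0.20161954 0.23895774] [0.45501649 0.20223949 0.13096206] [[-0.9976, 0.0696, 0.0069], [0.0696, 0.9976, 0.0057], [-0.0064, 0.0062, -1.0]]
[0.02094566 0.03927709 0.02107156]
```

Request:
jog_arm([
  [0.01,0.02,0],
  [0.021,0.038,0],
  [0.021,0.038,0.01],
  [0.021,0.038,0.02],
  [0.021,0.038,0.024],
  [0.021,0.038,0.024],
  [0.021,0.038,0.024],
], hand=[0,0,0,0,0,0,0], yaw=[0,0,0,0,0,0,0])

```text
t: 22.22
tool_pos: [0.4365, 0.2399, 0.2147]
tool_rot: [[-0.997, 0.072, 0.006], [0.072, 0.997, 0.005], [-0.006, 0.005, -1.0]]
ft_force: [0.2, 0.5, -0.6]
finger_gap: 0.0238
```

```bash
python3 - <<'E'
from h import *
c=vision.get_calibration('wrist')
s=ctrl.state();R=s['tool_rot'];p=s['tool_pos'];tip=p+R@[0,0,.108];print(s['t'],p,tip,s['ft_force'], R.T@(np.array([.4367,.242,.02])-tip))
snap('wrist','w13.png',(190,150,310,240),6)
E
```

```text
22.2167 [0.43646559 0.2398542  0.21474378] [0.43714983 0.24038306 0.10674724] [ 0.18364737  0.47333964 -0.60132955] [0.00108214 0.0011176  0.08674953]
```

View pics/w13.png

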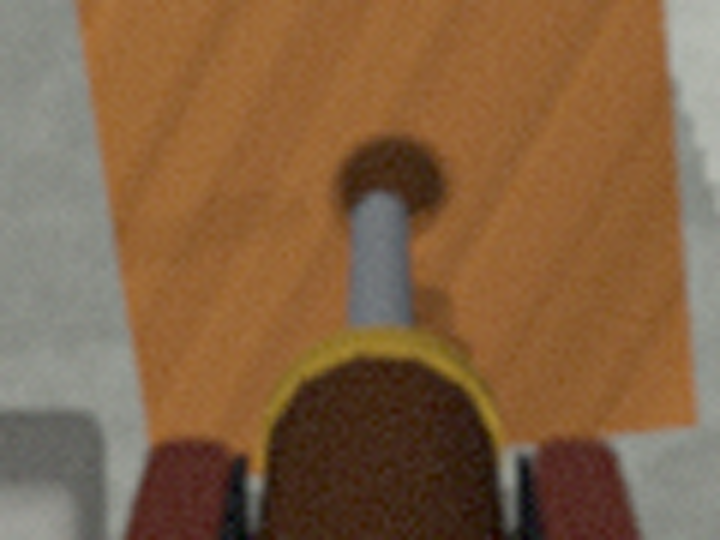

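Request:
jog_arm([
  [0.001,0.0016,0],
  [0.001,0.0016,0.005],
  [0.001,0.0016,0.012],
  [0.001,0.0016,0.02],
  [0.001,0.0016,0.03],
  [0.001,0.0016,0.042],
  [0.001,0.0016,0.055],
  [0.001,0.0016,0.068],
  [0.001,0.0016,0.08],
  [0.001,0.0016,0.087],
  [0.001,0.0016,0.0905],
  [0.001,0.0016,0.0905],
], hand=[0,0,0,0,0,0,0,0,0,0,0,0], yaw=[0,0,0,0,0,0,0,0,0,0,0,0])

```text
t: 23.27
tool_pos: [0.436, 0.2421, 0.1238]
tool_rot: [[-0.997, 0.071, 0.006], [0.071, 0.997, 0.004], [-0.005, 0.005, -1.0]]
ft_force: [-0.5, -0.9, 0.6]
finger_gap: 0.0237
```

```bash
python3 - <<'E'
from h import *
s=ctrl.state();print(s['t'],s['tool_pos'],s['ft_force'])
snap('scene','s13.png',(240,190,400,300),5)
E
```

```text
23.2667 [0.43604681 0.24205434 0.1238161 ] [-0.53978836 -0.85078179  0.56811356]
```

View pics/s13.png

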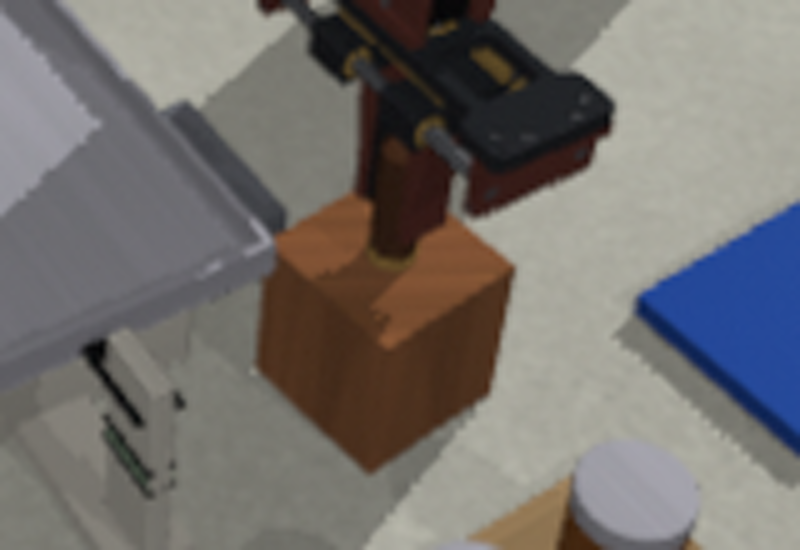

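Request:
jog_arm([
  [0,0,0.001],
  [0,0,0.001],
  [0,0,0.001],
  [0,0,0.0],
  [0,0,0.0],
  [0,0,0.0],
  [0,0,-0.005],
  [0,0,-0.03],
  [0,0,-0.06],
  [0,0,-0.09],
  [0,0,-0.12],
  [0,-0.01,-0.15],
  [0,-0.035,-0.15],
  [0,-0.065,-0.15],
  [0,-0.1,-0.15],
  [0,-0.13,-0.15],
  [0,-0.15,-0.15],
], hand=[0,0,1,1,1,1,1,1,1,1,1,1,1,1,1,1,1], yaw=[0,0,0,0,0,0,0,0,0,0,0,0,0,0,0,0,0])

```text
t: 24.73
tool_pos: [0.4242, 0.0889, 0.2741]
tool_rot: [[-0.997, 0.074, 0.007], [0.074, 0.997, 0.005], [-0.007, 0.006, -1.0]]
ft_force: [0.7, -0.8, 0.1]
finger_gap: 0.0877
```

```bash
python3 - <<'E'
from h import *
s=ctrl.state();print(s['t'],s['tool_pos'],s['ft_force'],s['finger_gap'])
snap('scene','s14.png',k=1.5)
snap('top','t14.png',(270,105,420,245),4)
E
```

```text
24.7333 [0.42421055 0.08890201 0.27406567] [ 0.65962858 -0.82828625  0.12075721] 0.08769353102649337
```

View pics/s14.png

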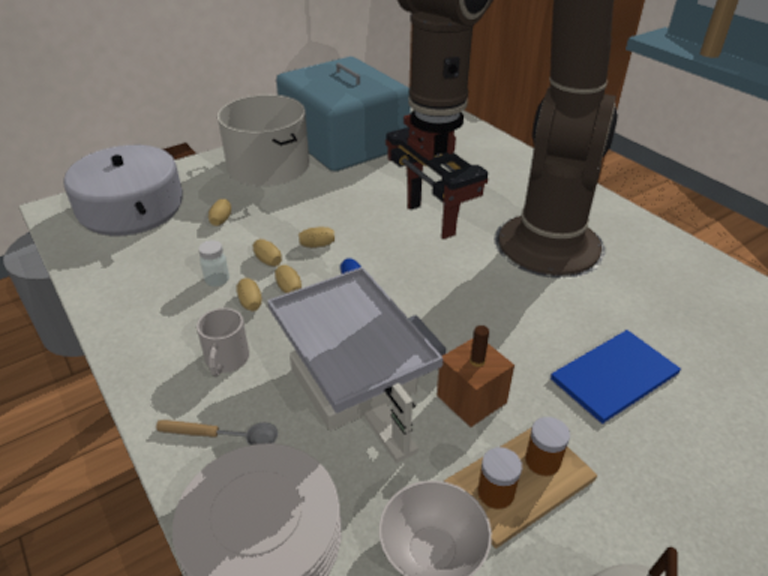

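View pics/t14.png

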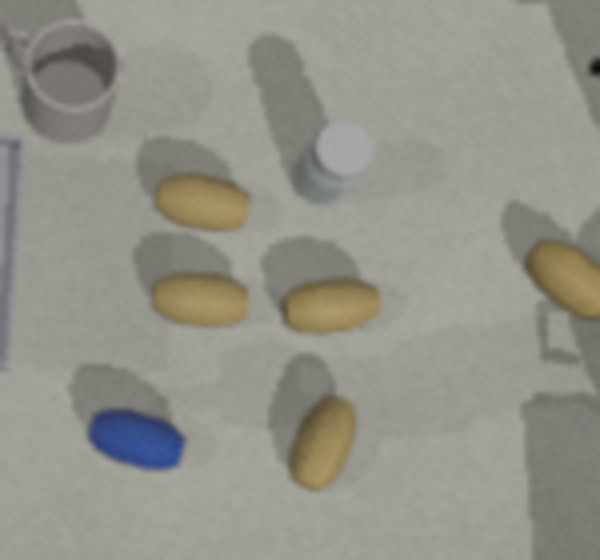

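```bash
python3 - <<'E'
from h import *
go(.556,-.1955,.2,-2.5)
E
```

```text
t=24.83 pos [0.4245 0.0884 0.2742] trans [-0.1523 -0.2735  0.0737] yaw 1.538 dist 0.322 q7 1.19 gap 0.0879 F [-0.09 -0.22  0.15]
```

Request:
jog_arm([
  [-0.012,-0.02,0],
  [-0.024,-0.04,0],
  [-0.036,-0.062,0],
  [-0.048,-0.084,0],
  [-0.06,-0.106,0],
  [-0.072,-0.128,0],
  [-0.084,-0.15,0],
  [-0.096,-0.172,0],
  [-0.108,-0.194,0],
  [-0.12,-0.216,0.01],
  [-0.132,-0.238,0.03],
  [-0.144,-0.258,0.05],
  [-0.152,-0.273,0.07],
  [-0.152,-0.273,0.074],
  [-0.152,-0.273,0.074],
  [-0.152,-0.273,0.074],
  [-0.152,-0.273,0.074],
  [-0.152,-0.273,0.074],
], hand=[1,1,1,1,1,1,1,1,1,1,1,1,1,1,1,0.85,0.85,0.85], yaw=[0.12,0.24,0.36,0.48,0.6,0.72,0.84,0.96,1.08,1.2,1.32,1.44,1.538,1.538,1.538,1.538,1.538,1.538])

```text
t: 26.33
tool_pos: [0.5564, -0.1939, 0.201]
tool_rot: [[0.041, 0.999, 0.009], [0.999, -0.041, 0.006], [0.006, 0.009, -1.0]]
ft_force: [0.0, 0.9, -0.4]
finger_gap: 0.0754
```

```bash
python3 - <<'E'
from h import *
go(.556,-.1955,.01,-2.5)
c=vision.get_calibration('wrist')
snap('wrist','w15.png',k=1.5)
np.save('c15.npy',c,allow_pickle=True)
print(np.array(proj(c,[.556,-.1955,.021]))*1.5)
print(ctrl.state()['q'].round(2))
E
```

```text
t=26.33 pos [ 0.5564 -0.1939  0.201 ] trans [-0.0028 -0.002   0.191 ] yaw 0.002 dist 0.191 q7 0.49 gap 0.0754 F [ 0.04  0.87 -0.39]
[376.32403019 253.46894074]
[-0.23  0.42  0.66  1.75 -0.3   1.07  0.49]
```

View pics/w15.png

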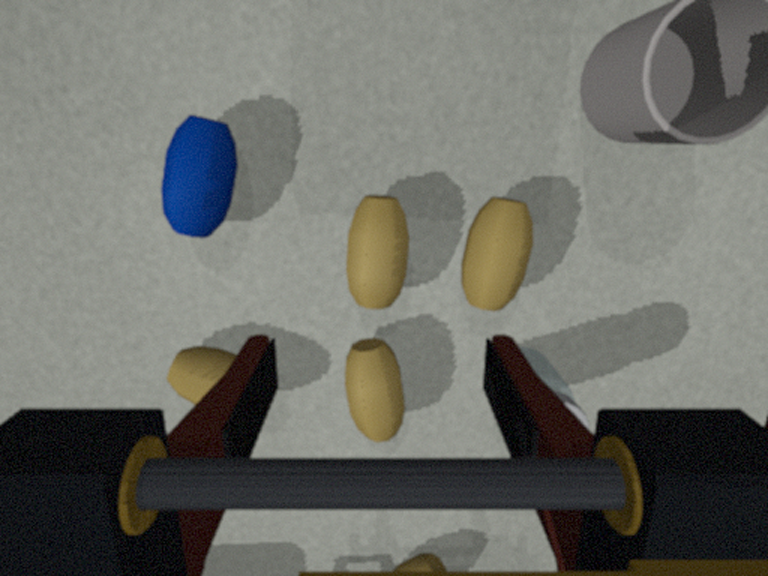

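Request:
jog_arm([
  [-0.003,-0.002,0.03],
  [-0.003,-0.002,0.065],
  [-0.003,-0.002,0.1],
  [-0.003,-0.002,0.135],
  [-0.003,-0.002,0.165],
  [-0.003,-0.002,0.185],
  [-0.003,-0.002,0.192],
  [-0.003,-0.002,0.192],
  [-0.003,-0.002,0.192],
  [-0.003,-0.002,0.192],
  [-0.003,-0.002,0.192],
  [-0.003,-0.002,0.192],
  [-0.003,-0.002,0.192],
  [-0.003,-0.002,0.192],
  [-0.003,-0.002,0.17],
  [-0.003,-0.002,0.14],
  [-0.003,-0.002,0.14],
], hand=[0.85,0.85,0.85,0.85,0.85,0.85,0.85,0.85,0,0,0,0,0,0,0,0,0], yaw=[0,0,0,0,0,0,0,0,0,0,0,0,0,0,0,0,0], force=20)

```text
t: 27.8
tool_pos: [0.5577, -0.1977, 0.0653]
tool_rot: [[0.042, 0.999, 0.015], [0.999, -0.042, 0.004], [0.005, 0.015, -1.0]]
ft_force: [0.2, -0.5, 0.1]
finger_gap: 0.0432
```

```bash
cat >> h.py <<'E'
PC=np.array([.5815,.0935]);EX=np.array([.9966,-.082]);EY=np.array([.082,.9966])
def slot(a,b): return PC+a*EX+b*EY
E
python3 - <<'E'
from h import *
x,y=slot(-.038,-.08);print(x,y)
go(x,y,.22,-4.7)
c=vision.get_calibration('wrist')
snap('wrist','w16.png',k=1.5)
E
```

```text
0.5370692 0.016887999999999986
t=27.80 pos [ 0.5577 -0.1977  0.0653] trans [ 0.2142 -0.0274 -0.1541] yaw 0.040 dist 0.265 q7 0.61 gap 0.0432 F [ 0.24 -0.53  0.08]
```

View pics/w16.png

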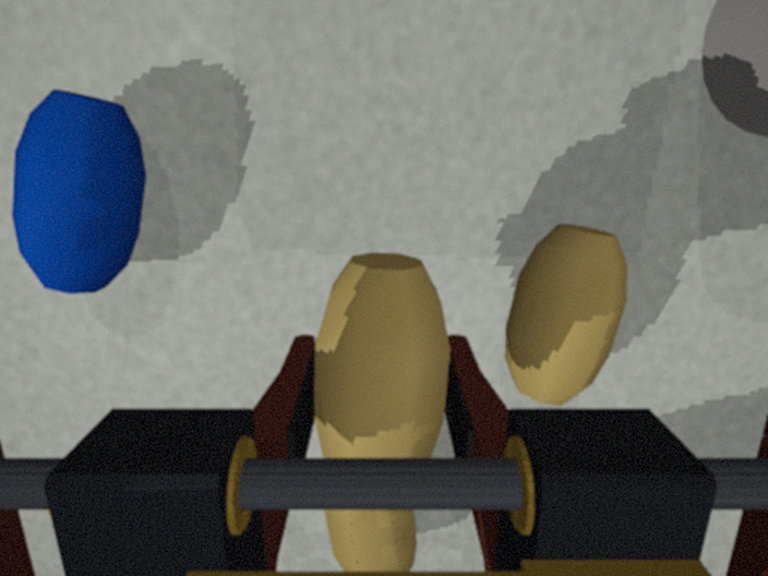

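Request:
jog_arm([
  [0,0,-0.03],
  [0,0,-0.06],
  [0.01,0,-0.095],
  [0.03,-0.005,-0.125],
  [0.06,-0.01,-0.15],
  [0.09,-0.015,-0.154],
  [0.12,-0.02,-0.154],
  [0.15,-0.025,-0.154],
  [0.18,-0.027,-0.154],
  [0.2,-0.027,-0.154],
  [0.214,-0.027,-0.154],
  [0.214,-0.027,-0.154],
  [0.214,-0.027,-0.14],
  [0.214,-0.027,-0.12],
  [0.214,-0.027,-0.1],
  [0.214,-0.027,-0.09],
  [0.214,-0.027,-0.09],
], hand=[0,0,0,0,0,0,0,0,0,0,0,0,0,0,0,0,0], yaw=[0,0,0,0,0.04,0.04,0.04,0.04,0.04,0.04,0.04,0.04,0.04,0.04,0.04,0.04,0.04])

```text
t: 29.27
tool_pos: [0.5362, 0.0166, 0.1518]
tool_rot: [[0.083, 0.997, 0.01], [0.997, -0.083, 0.003], [0.004, 0.009, -1.0]]
ft_force: [-0.1, -0.1, -0.6]
finger_gap: 0.0432
```

```bash
python3 - <<'E'
from h import *
x,y=slot(-.038,-.08)
go(x,y,.126,-4.7)
snap('wrist','w17.png',k=1.5)
E
```

```text
t=29.27 pos [0.5362 0.0166 0.1518] trans [0.0003 0.0006 0.0258] yaw -0.001 dist 0.026 q7 0.07 gap 0.0432 F [-0.14 -0.08 -0.61]
```

View pics/w17.png

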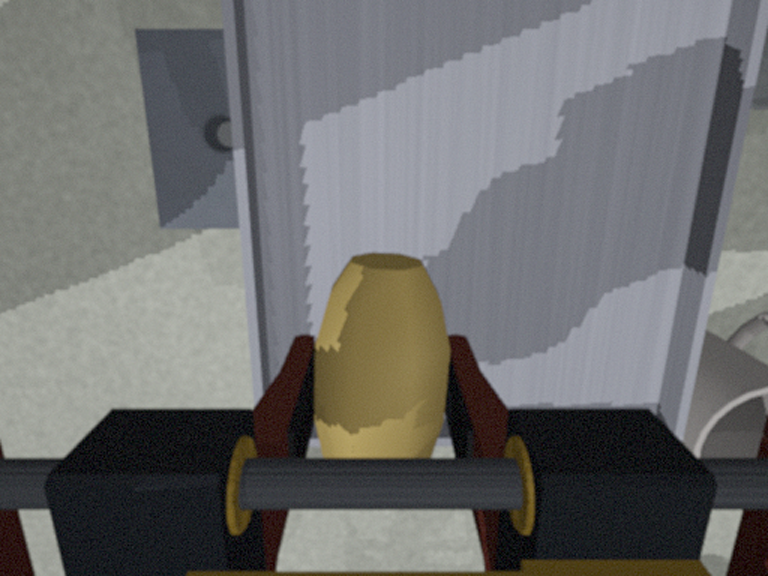

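Request:
jog_arm([
  [0,0.004,0.005],
  [0,0.004,0.012],
  [0,0.004,0.02],
  [0,0.004,0.025],
  [0,0.004,0.026],
  [0,0.004,0.026],
  [0,0.004,0.026],
  [0,0.004,0.026],
  [0,0.004,0.026],
  [0,0.004,0.026],
  [0,0.004,0.015],
  [0,0.004,-0.015],
  [0,0.004,-0.045],
  [0,0.004,-0.075],
  [0,0.004,-0.1],
  [0,0.004,-0.1],
], hand=[0,0,0,0,0,0,0.62,0.62,0.62,0.62,0.62,0.62,0.62,0.62,0.62,0.62], yaw=[0,0,0,0,0,0,0,0,0,0,0,0,0,0,0,0])

```text
t: 30.65
tool_pos: [0.5424, 0.0153, 0.2591]
tool_rot: [[0.084, 0.996, 0.02], [0.996, -0.084, 0.006], [0.007, 0.019, -1.0]]
ft_force: [1.3, -0.0, 0.0]
finger_gap: 0.0546
```

```bash
python3 - <<'E'
from h import *
snap('wrist','w18.png',k=1.2)
go(.549,-.306,.2,6)
E
```

```text
t=30.70 pos [0.5414 0.0157 0.2566] trans [-0.3203  0.0334  0.055 ] yaw -0.188 dist 0.327 q7 -0.01 gap 0.0542 F [-0.37 -0.61 -0.49]
```

View pics/w18.png

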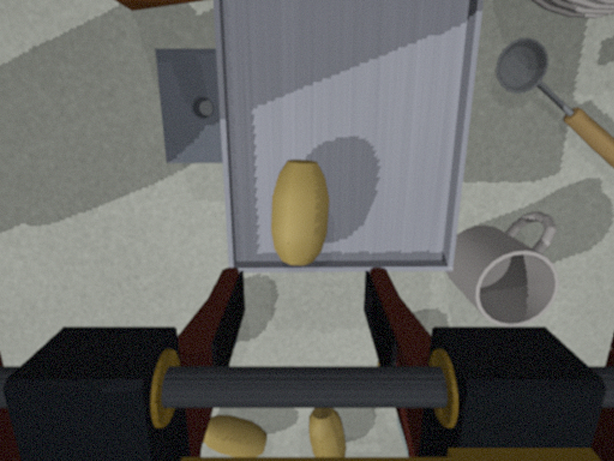

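```bash
python3 - <<'E'
from h import *
c=np.load('c15.npy',allow_pickle=True).item()
for n,a,b in [('p2',(369,343),(381,440)),('p0',(512,200),(484,308))]:
    A=w15(c,*a,.021);B=w15(c,*b,.021);print(n,(A+B)/2,np.degrees(np.arctan2(A[1]-B[1],A[0]-B[0])),np.linalg.norm(A-B))
snap('scene','s18.png',(220,230,300,320),8)
go(.549,-.306,.2,6)
E
```

```text
p2 [ 0.55025 -0.3065   0.021  ] 93.85452842571827 0.0847918038491929
p0 [ 0.6426  -0.20065  0.021  ] 77.25553504520809 0.08068785534391155
t=30.75 pos [0.5404 0.0159 0.2547] trans [-0.3204  0.0345  0.0533] yaw -0.188 dist 0.327 q7 -0.01 gap 0.0546 F [-0.16  0.58 -0.35]
```

View pics/s18.png

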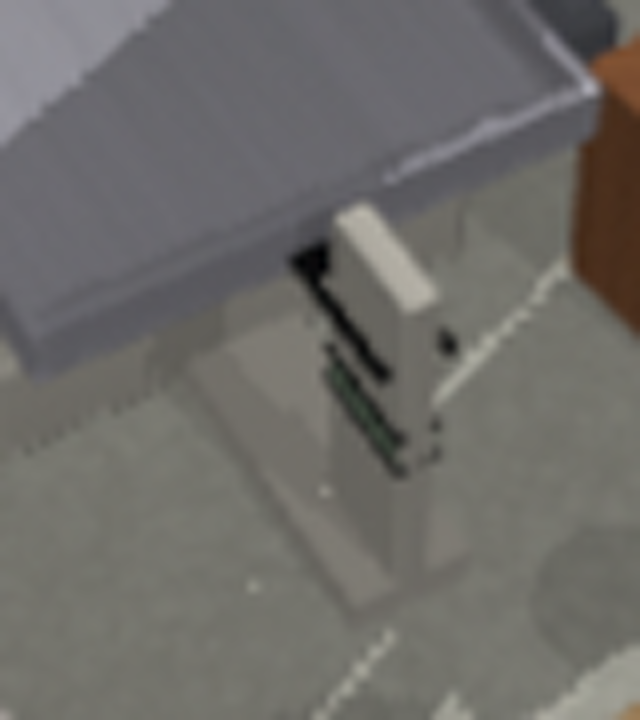

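Request:
jog_arm([
  [-0.02,0.002,0],
  [-0.05,0.005,0],
  [-0.08,0.008,0],
  [-0.11,0.011,0],
  [-0.14,0.014,0],
  [-0.17,0.018,0],
  [-0.2,0.022,0],
  [-0.23,0.026,0.01],
  [-0.26,0.03,0.02],
  [-0.29,0.033,0.03],
  [-0.31,0.0345,0.04],
  [-0.321,0.0345,0.053],
  [-0.321,0.0345,0.053],
  [-0.321,0.0345,0.053],
  [-0.321,0.0345,0.053],
], hand=[0.62,0.62,0.62,0.62,0.62,0.62,0.62,0.62,0.62,0.75,0.75,0.75,0.75,0.75,0.75], yaw=[0,-0.04,-0.08,-0.12,-0.16,-0.18,-0.18,-0.18,-0.18,-0.18,-0.18,-0.18,-0.18,-0.18,-0.18])

```text
t: 32.0
tool_pos: [0.5491, -0.3054, 0.2002]
tool_rot: [[-0.098, 0.995, 0.013], [0.995, 0.098, 0.006], [0.004, 0.014, -1.0]]
ft_force: [-0.8, 0.4, -0.1]
finger_gap: 0.0657
```

```bash
python3 - <<'E'
from h import *
go(.55,-.3065,.014,5)
c=vision.get_calibration('wrist')
snap('wrist','w19.png',k=1.5)
np.save('c19.npy',c,allow_pickle=True)
print(np.array(proj(c,[.550,-.3065,.021]))*1.5)
E
```

```text
t=32.00 pos [ 0.5491 -0.3054  0.2002] trans [-0.0019 -0.0018  0.1861] yaw 0.011 dist 0.186 q7 0.84 gap 0.0657 F [-0.84  0.36 -0.07]
[376.66417078 252.61646415]
```

View pics/w19.png

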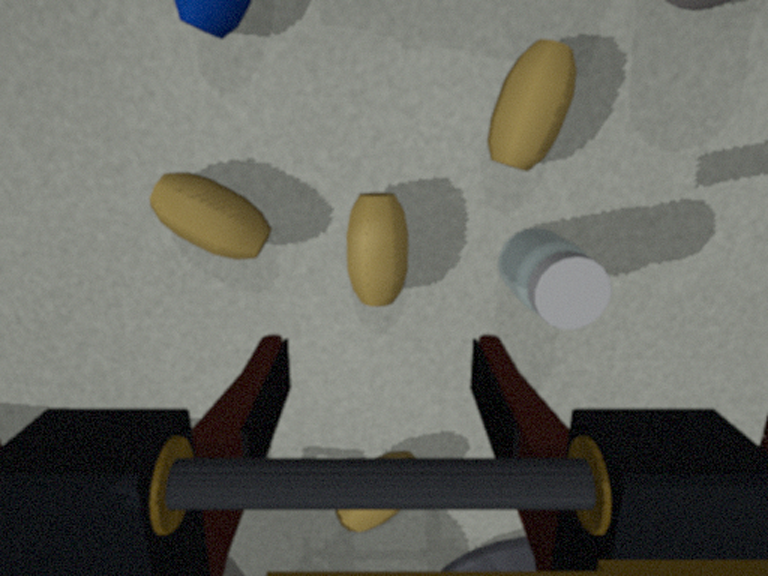

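Request:
jog_arm([
  [-0.001,-0.0015,0.03],
  [-0.001,-0.0015,0.065],
  [-0.001,-0.0015,0.1],
  [-0.001,-0.0015,0.135],
  [-0.001,-0.0015,0.165],
  [-0.001,-0.0015,0.18],
  [-0.001,-0.0015,0.186],
  [-0.001,-0.0015,0.186],
  [-0.001,-0.0015,0.186],
  [-0.001,-0.0015,0.186],
  [-0.001,-0.0015,0.186],
  [-0.001,-0.0015,0.186],
  [-0.001,-0.0015,0.186],
  [-0.001,-0.0015,0.186],
  [-0.001,-0.0015,0.17],
  [-0.001,-0.0015,0.14],
  [-0.001,-0.0015,0.12],
], hand=[0.75,0.75,0.75,0.75,0.75,0.75,0.75,0.75,0,0,0,0,0,0,0,0,0], yaw=[0,0,0,0,0,0,0,0,0,0,0,0,0,0,0,0,0])

```text
t: 33.47
tool_pos: [0.5498, -0.306, 0.0822]
tool_rot: [[-0.098, 0.995, 0.015], [0.995, 0.098, 0.005], [0.004, 0.015, -1.0]]
ft_force: [0.6, -0.9, -1.0]
finger_gap: 0.0427
```

```bash
python3 - <<'E'
from h import *
x,y=slot(.036,-.08);print(x,y)
go(x,y,.22,-4.7)
snap('wrist','w20.png',k=1.2)
E
```

```text
0.6108176 0.010819999999999996
t=33.47 pos [ 0.5498 -0.306   0.0822] trans [ 0.3098  0.0938 -0.1353] yaw 0.180 dist 0.351 q7 0.93 gap 0.0427 F [ 0.57 -0.94 -1.02]
```

View pics/w20.png

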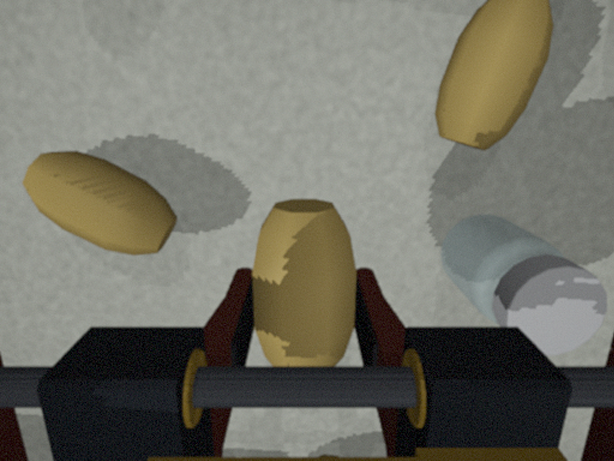

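Request:
jog_arm([
  [0,0,-0.03],
  [0,0,-0.06],
  [0.01,0,-0.095],
  [0.03,0.005,-0.125],
  [0.06,0.015,-0.135],
  [0.09,0.025,-0.135],
  [0.12,0.035,-0.135],
  [0.15,0.045,-0.135],
  [0.18,0.055,-0.135],
  [0.21,0.065,-0.135],
  [0.24,0.075,-0.135],
  [0.27,0.085,-0.135],
  [0.295,0.094,-0.135],
  [0.31,0.096,-0.135],
  [0.31,0.096,-0.135],
  [0.31,0.096,-0.12],
  [0.31,0.096,-0.1],
  [0.31,0.096,-0.07],
  [0.31,0.096,-0.07],
], hand=[0,0,0,0,0,0,0,0,0,0,0,0,0,0,0,0,0,0,0], yaw=[0,0,0,0.03,0.06,0.09,0.12,0.15,0.18,0.18,0.18,0.18,0.18,0.18,0.18,0.18,0.18,0.18,0.18])

```text
t: 35.1
tool_pos: [0.6123, 0.0094, 0.1538]
tool_rot: [[0.083, 0.996, 0.013], [0.997, -0.083, 0.002], [0.003, 0.013, -1.0]]
ft_force: [-1.5, 0.8, -1.2]
finger_gap: 0.0425
```

```bash
python3 - <<'E'
from h import *
x,y=slot(.038,-.08);print(x,y)
go(x,y,.121,-4.7)
snap('wrist','w21.png',k=1.2)
E
```

```text
0.6128108 0.010655999999999999
t=35.10 pos [0.6123 0.0094 0.1538] trans [ 0.0011 -0.      0.0328] yaw -0.001 dist 0.033 q7 0.16 gap 0.0425 F [-1.51  0.84 -1.2 ]
```

View pics/w21.png

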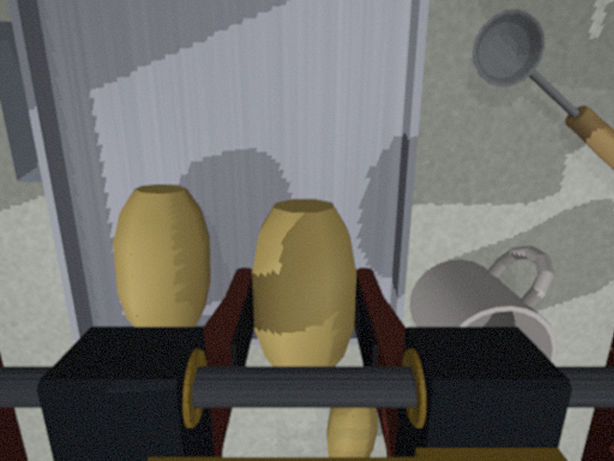

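Request:
jog_arm([
  [0.001,-0.001,0.006],
  [0.001,-0.001,0.015],
  [0.001,-0.001,0.024],
  [0.001,-0.001,0.03],
  [0.001,-0.001,0.033],
  [0.001,-0.001,0.033],
  [0.001,-0.001,0.033],
  [0.001,-0.001,0.033],
  [0.001,-0.001,0.033],
  [0.001,-0.001,0.033],
  [0.001,-0.001,0.02],
  [0.001,-0.001,-0.01],
  [0.001,-0.001,-0.04],
  [0.001,-0.001,-0.07],
  [0.001,-0.001,-0.095],
  [0.001,-0.001,-0.095],
], hand=[0,0,0,0,0,0,0.6,0.6,0.6,0.6,0.6,0.6,0.6,0.6,0.6,0.6], yaw=[0,0,0,0,0,0,0,0,0,0,0,0,0,0,0,0])

```text
t: 36.48
tool_pos: [0.6135, 0.0093, 0.2578]
tool_rot: [[0.084, 0.996, 0.023], [0.996, -0.084, 0.003], [0.005, 0.023, -1.0]]
ft_force: [0.8, -0.3, 0.5]
finger_gap: 0.0524
```

```bash
python3 - <<'E'
from h import *
snap('wrist','w22.png',k=1.2)
im=snap('scene','s22.png',(220,230,300,320),8)
# p3 refine
c=np.load('c19.npy',allow_pickle=True).item()
for n,a,b in [('p3',(158,182),(263,246)),('p0',(558,45),(508,165))]:
    A=w15(c,*a,.021);B=w15(c,*b,.021);print(n,(A+B)/2,np.degrees(np.arctan2(A[1]-B[1],A[0]-B[0])),np.linalg.norm(A-B))
go(.6405,-.201,.2,-13)
E
```

```text
p3 [ 0.4333 -0.2904  0.021 ] 152.4905984193424 0.08140393110900723
p0 [ 0.64215 -0.19875  0.021  ] 76.15726318799783 0.07899430359209453
t=36.58 pos [0.6116 0.01   0.253 ] trans [-0.2081  0.0455  0.0529] yaw 0.144 dist 0.220 q7 0.09 gap 0.0527 F [-0.71  0.56  0.2 ]
```

View pics/w22.png

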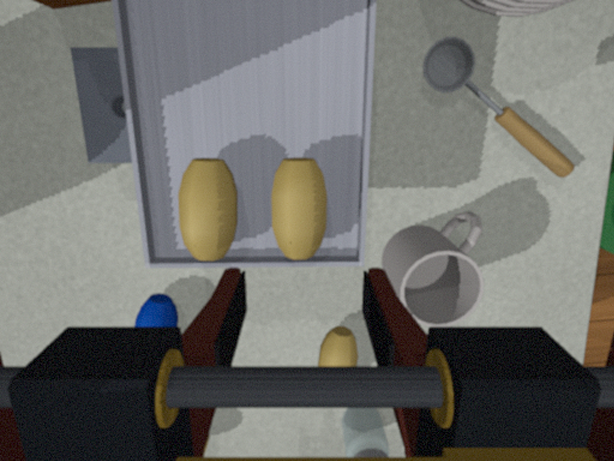

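View pics/s22.png

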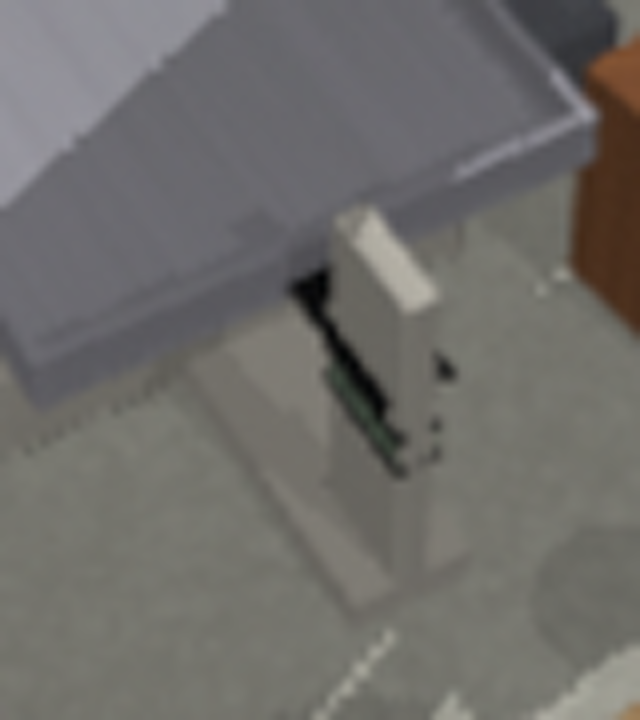

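```bash
python3 - <<'E'
from h import *
c=vision.get_calibration('scene')
x,y=slot(-.0925,.13)
for d in (0,.01,.02,.03,.04,.05): print(d,np.round(proj(c,[x,y,.130-d]),2))
E
```

```text
0 [295.47 238.68]
0.01 [295.2  241.64]
0.02 [294.93 244.56]
0.03 [294.67 247.44]
0.04 [294.41 250.28]
0.05 [294.16 253.09]
```

Request:
jog_arm([
  [-0.02,0.005,0],
  [-0.05,0.011,0],
  [-0.08,0.018,0],
  [-0.11,0.025,0],
  [-0.14,0.032,0.01],
  [-0.17,0.039,0.03],
  [-0.195,0.044,0.05],
  [-0.207,0.0465,0.053],
  [-0.207,0.0465,0.053],
  [-0.207,0.0465,0.053],
  [-0.207,0.0465,0.053],
  [-0.207,0.0465,0.053],
  [-0.207,0.0465,0.053],
], hand=[0.6,0.6,0.6,0.6,0.6,0.6,0.6,0.75,0.75,0.75,0.75,0.75,0.75], yaw=[0,0.03,0.06,0.09,0.12,0.145,0.145,0.145,0.145,0.145,0.145,0.145,0.145])

```text
t: 37.67
tool_pos: [0.6424, -0.198, 0.2009]
tool_rot: [[0.224, 0.974, 0.019], [0.975, -0.224, 0.004], [0.008, 0.018, -1.0]]
ft_force: [-0.3, -0.7, 0.2]
finger_gap: 0.0661
```

```bash
python3 - <<'E'
from h import *
go(.6415,-.2,.014,-13)
c=vision.get_calibration('wrist')
snap('wrist','w23.png',k=1.5)
print(np.array(proj(c,[.6415,-.2,.021]))*1.5)
np.save('c23.npy',c,allow_pickle=True)
E
```

```text
t=37.67 pos [ 0.6424 -0.198   0.2009] trans [-0.0036 -0.0037  0.1868] yaw 0.001 dist 0.187 q7 0.35 gap 0.0661 F [-0.26 -0.68  0.21]
[374.02133124 254.7230516 ]
```

View pics/w23.png

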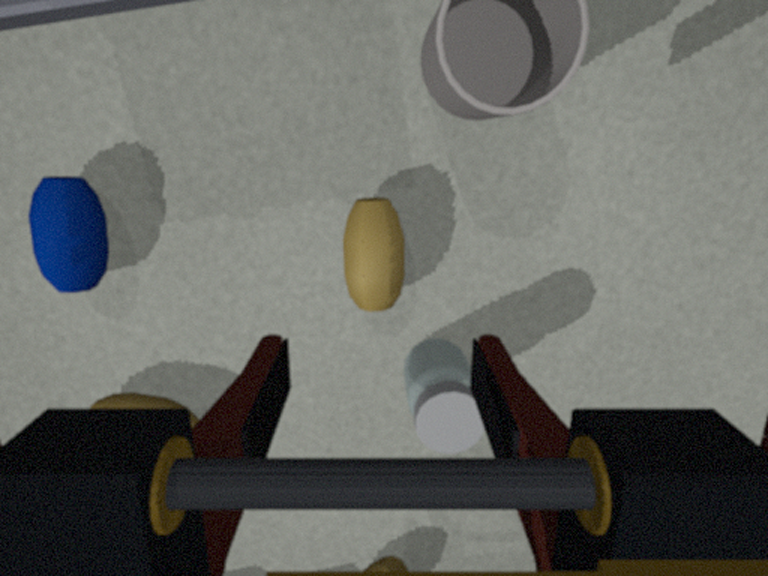

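Request:
jog_arm([
  [-0.003,-0.0035,0.03],
  [-0.003,-0.0035,0.065],
  [-0.003,-0.0035,0.1],
  [-0.003,-0.0035,0.135],
  [-0.003,-0.0035,0.165],
  [-0.003,-0.0035,0.181],
  [-0.003,-0.0035,0.187],
  [-0.003,-0.0035,0.187],
  [-0.003,-0.0035,0.187],
  [-0.003,-0.0035,0.187],
  [-0.003,-0.0035,0.187],
  [-0.003,-0.0035,0.187],
  [-0.003,-0.0035,0.187],
  [-0.003,-0.0035,0.187],
  [-0.003,-0.0035,0.17],
  [-0.003,-0.0035,0.14],
  [-0.003,-0.0035,0.12],
], hand=[0.75,0.75,0.75,0.75,0.75,0.75,0.75,0.75,0,0,0,0,0,0,0,0,0], yaw=[0,0,0,0,0,0,0,0,0,0,0,0,0,0,0,0,0])

```text
t: 39.13
tool_pos: [0.6405, -0.2004, 0.0825]
tool_rot: [[0.224, 0.974, 0.019], [0.974, -0.225, 0.003], [0.007, 0.018, -1.0]]
ft_force: [0.9, 0.0, -1.2]
finger_gap: 0.0425
```

```bash
python3 - <<'E'
from h import *
x,y=slot(.038,.005);print(x,y)
go(x,y,.22,-4.7)
snap('wrist','w24.png',k=1.2)
E
```

```text
0.6197808 0.09536700000000001
t=39.13 pos [ 0.6405 -0.2004  0.0825] trans [ 0.2845 -0.0841 -0.137 ] yaw -0.144 dist 0.327 q7 0.43 gap 0.0425 F [ 0.92  0.02 -1.18]
```

View pics/w24.png

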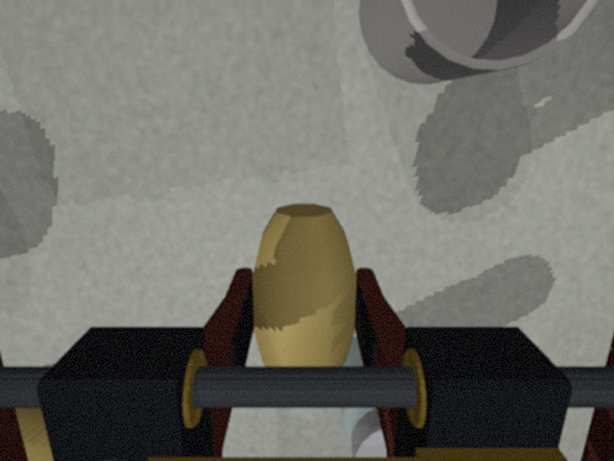

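Request:
jog_arm([
  [0,0,-0.03],
  [0,0,-0.06],
  [0.01,-0.003,-0.095],
  [0.03,-0.01,-0.125],
  [0.06,-0.02,-0.137],
  [0.09,-0.03,-0.137],
  [0.12,-0.038,-0.137],
  [0.15,-0.046,-0.137],
  [0.18,-0.055,-0.137],
  [0.21,-0.064,-0.137],
  [0.24,-0.073,-0.137],
  [0.27,-0.08,-0.137],
  [0.287,-0.085,-0.137],
  [0.289,-0.085,-0.137],
  [0.289,-0.085,-0.12],
  [0.289,-0.085,-0.1],
  [0.289,-0.085,-0.065],
  [0.289,-0.085,-0.065],
], hand=[0,0,0,0,0,0,0,0,0,0,0,0,0,0,0,0,0,0], yaw=[0,0,0,-0.03,-0.06,-0.09,-0.12,-0.144,-0.144,-0.144,-0.144,-0.144,-0.144,-0.144,-0.144,-0.144,-0.144,-0.144])

```text
t: 40.68
tool_pos: [0.6197, 0.0983, 0.1465]
tool_rot: [[0.083, 0.996, 0.017], [0.997, -0.083, -0.0], [0.001, 0.017, -1.0]]
ft_force: [-1.8, 0.3, -2.0]
finger_gap: 0.0423
```

```bash
python3 - <<'E'
from h import *
x,y=slot(.038,.01)
go(x,y,.1105,-4.7)
snap('wrist','w25.png',k=1.2)
E
```

```text
t=40.68 pos [0.6197 0.0983 0.1465] trans [ 0.0021 -0.0003  0.036 ] yaw -0.001 dist 0.036 q7 0.02 gap 0.0423 F [-1.84  0.34 -1.97]
```

View pics/w25.png

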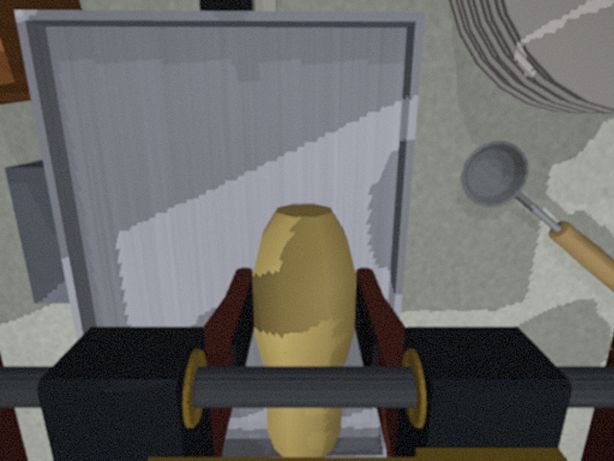

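Request:
jog_arm([
  [0.003,-0.0015,0.006],
  [0.003,-0.0015,0.015],
  [0.003,-0.0015,0.025],
  [0.003,-0.0015,0.033],
  [0.003,-0.0015,0.036],
  [0.003,-0.0015,0.036],
  [0.003,-0.0015,0.036],
  [0.003,-0.0015,0.036],
  [0.003,-0.0015,0.036],
  [0.003,-0.0015,0.036],
  [0.003,-0.0015,0.02],
  [0.003,-0.0015,-0.01],
  [0.003,-0.0015,-0.04],
  [0.003,-0.0015,-0.07],
  [0.003,-0.0015,-0.1],
  [0.003,-0.0015,-0.1],
], hand=[0,0,0,0,0,0,0.6,0.6,0.6,0.6,0.6,0.6,0.6,0.6,0.6,0.6], yaw=[0,0,0,0,0,0,0,0,0,0,0,0,0,0,0,0])

```text
t: 42.07
tool_pos: [0.6205, 0.1009, 0.2556]
tool_rot: [[0.084, 0.996, 0.028], [0.996, -0.084, 0.003], [0.005, 0.027, -1.0]]
ft_force: [0.8, 0.6, -0.2]
finger_gap: 0.0526
```

```bash
python3 - <<'E'
from h import *
snap('wrist','w26.png',k=1.2)
im=snap('scene','s26.png',(220,230,300,320),8)
c=vision.get_calibration('wrist')
go(.4335,-.292,.2,64)
E
```

```text
t=42.17 pos [0.6183 0.1014 0.2506] trans [-0.4075 -0.1524  0.046 ] yaw -1.200 dist 0.438 q7 -0.05 gap 0.0526 F [ 0.16 -0.21 -0.8 ]
```

View pics/w26.png

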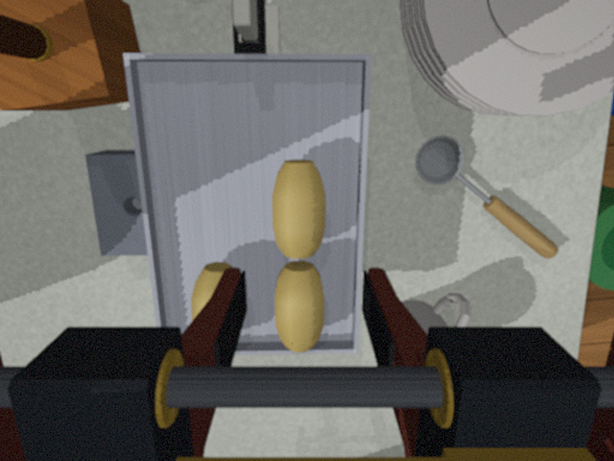

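View pics/s26.png

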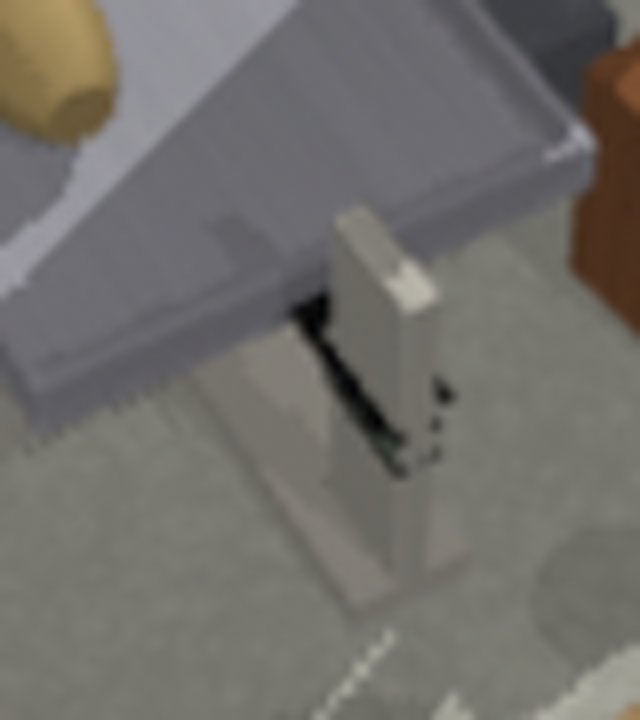

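Request:
jog_arm([
  [-0.015,-0.006,0],
  [-0.04,-0.015,0],
  [-0.07,-0.026,0],
  [-0.1,-0.038,0],
  [-0.13,-0.05,0],
  [-0.16,-0.06,0],
  [-0.19,-0.071,0],
  [-0.22,-0.082,0],
  [-0.25,-0.093,0],
  [-0.28,-0.105,0.005],
  [-0.31,-0.116,0.01],
  [-0.34,-0.127,0.02],
  [-0.37,-0.138,0.03],
  [-0.395,-0.148,0.046],
  [-0.4075,-0.1525,0.046],
  [-0.4075,-0.1525,0.046],
  [-0.4075,-0.1525,0.046],
  [-0.4075,-0.1525,0.046],
], hand=[0.6,0.6,0.6,0.6,0.6,0.6,0.6,0.75,0.75,0.75,0.75,0.75,0.75,0.75,0.75,0.75,0.75,0.75], yaw=[-0.1,-0.2,-0.3,-0.4,-0.5,-0.6,-0.7,-0.8,-0.9,-1.0,-1.1,-1.2,-1.2,-1.2,-1.2,-1.2,-1.2,-1.2])

```text
t: 43.67
tool_pos: [0.4339, -0.2908, 0.1996]
tool_rot: [[-0.899, 0.438, 0.021], [0.438, 0.899, 0.002], [-0.018, 0.011, -1.0]]
ft_force: [0.3, 0.1, 0.8]
finger_gap: 0.066
```

```bash
python3 - <<'E'
from h import *
go(.4335,-.292,.014,65)
c=vision.get_calibration('wrist')
snap('wrist','w27.png',k=1.5)
print(np.array(proj(c,[.4335,-.292,.021]))*1.5)
np.save('c27.npy',c,allow_pickle=True)
E
```

```text
t=43.67 pos [ 0.4339 -0.2908  0.1996] trans [ 0.0032 -0.0034  0.1856] yaw -0.017 dist 0.186 q7 1.85 gap 0.0660 F [0.31 0.13 0.8 ]
[375.06430246 245.58175891]
```

View pics/w27.png

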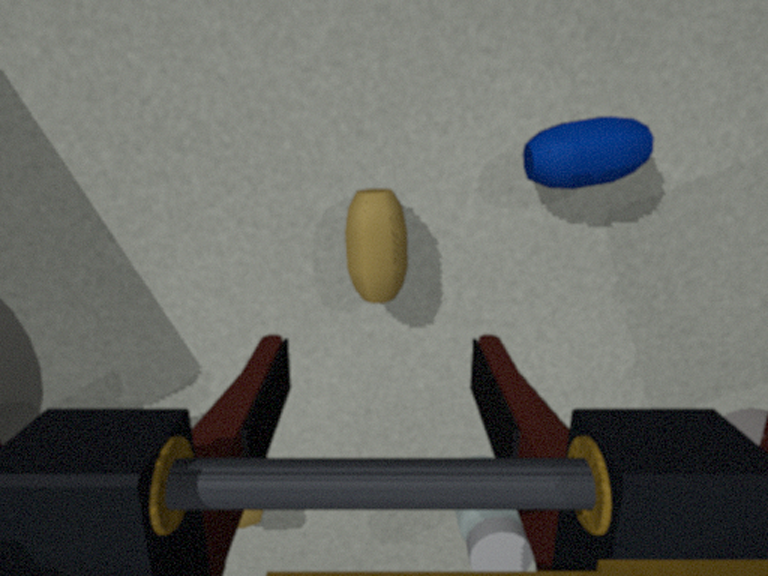

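Request:
jog_arm([
  [0.0025,-0.003,0.03],
  [0.0025,-0.003,0.065],
  [0.0025,-0.003,0.1],
  [0.0025,-0.003,0.135],
  [0.0025,-0.003,0.165],
  [0.0025,-0.003,0.18],
  [0.0025,-0.003,0.186],
  [0.0025,-0.003,0.186],
  [0.0025,-0.003,0.186],
  [0.0025,-0.003,0.186],
  [0.0025,-0.003,0.186],
  [0.0025,-0.003,0.186],
  [0.0025,-0.003,0.186],
  [0.0025,-0.003,0.186],
  [0.0025,-0.003,0.17],
  [0.0025,-0.003,0.14],
  [0.0025,-0.003,0.12],
], hand=[0.75,0.75,0.75,0.75,0.75,0.75,0.75,0.75,0,0,0,0,0,0,0,0,0], yaw=[0,0,0,0,0,0,0,0,0,0,0,0,0,0,0,0,0])

```text
t: 45.13
tool_pos: [0.4329, -0.2922, 0.0813]
tool_rot: [[-0.899, 0.438, 0.022], [0.438, 0.899, 0.002], [-0.019, 0.011, -1.0]]
ft_force: [0.7, -0.6, -0.9]
finger_gap: 0.0429
```

```bash
python3 - <<'E'
from h import *
x,y=slot(-.036,.01);print(x,y)
go(x,y,.22,-4.7)
snap('wrist','w28.png',k=1.2)
E
```

```text
0.5464424000000001 0.106418
t=45.13 pos [ 0.4329 -0.2922  0.0813] trans [ 0.0699  0.4096 -0.1355] yaw 1.200 dist 0.437 q7 1.99 gap 0.0429 F [ 0.68 -0.59 -0.94]
```

View pics/w28.png

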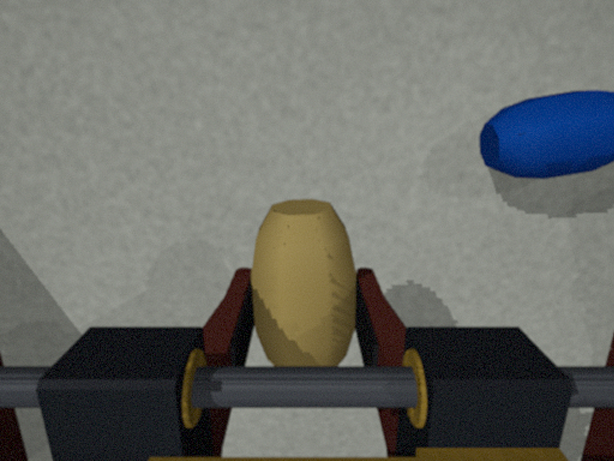

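Request:
jog_arm([
  [0,0,-0.03],
  [0,0,-0.06],
  [0,0.01,-0.095],
  [0.005,0.03,-0.125],
  [0.01,0.06,-0.135],
  [0.015,0.09,-0.135],
  [0.02,0.12,-0.135],
  [0.026,0.15,-0.135],
  [0.031,0.18,-0.135],
  [0.036,0.21,-0.135],
  [0.041,0.24,-0.135],
  [0.046,0.27,-0.135],
  [0.051,0.3,-0.135],
  [0.056,0.33,-0.135],
  [0.061,0.36,-0.135],
  [0.066,0.385,-0.135],
  [0.07,0.4,-0.135],
  [0.07,0.41,-0.135],
  [0.07,0.41,-0.135],
  [0.07,0.41,-0.135],
], hand=[0,0,0,0,0,0,0,0,0,0,0,0,0,0,0,0,0,0,0,0], yaw=[0,0,0,0.1,0.2,0.3,0.4,0.5,0.6,0.7,0.8,0.9,1.0,1.1,1.2,1.2,1.2,1.2,1.2,1.2])

```text
t: 46.85
tool_pos: [0.5476, 0.1044, 0.2223]
tool_rot: [[0.083, 0.996, 0.026], [0.997, -0.083, -0.001], [0.001, 0.026, -1.0]]
ft_force: [0.3, -0.6, -1.1]
finger_gap: 0.0425
```

```bash
python3 - <<'E'
from h import *
x,y=slot(-.036,.01)
go(x,y,.101,-4.7)
snap('wrist','w29.png',k=1.2)
E
```

```text
t=46.85 pos [0.5476 0.1044 0.2223] trans [ 0.0017 -0.0045  0.1213] yaw -0.001 dist 0.121 q7 -0.12 gap 0.0425 F [ 0.27 -0.64 -1.13]
```

View pics/w29.png

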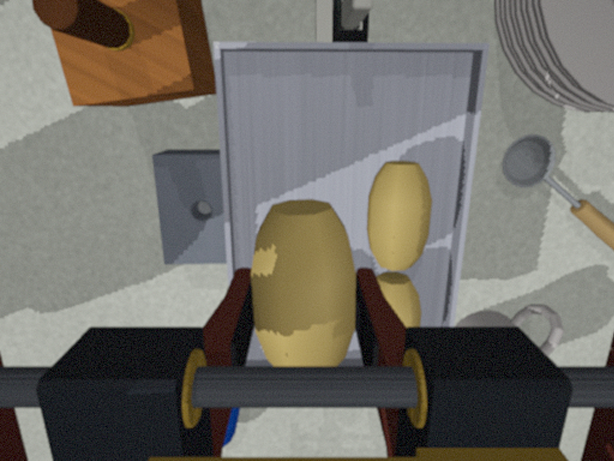

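Request:
jog_arm([
  [0.003,-0.004,0.025],
  [0.003,-0.004,0.05],
  [0.003,-0.004,0.075],
  [0.003,-0.004,0.085],
  [0.003,-0.004,0.085],
  [0.003,-0.004,0.085],
], hand=[0,0,0,0,0,0], yaw=[0,0,0,0,0,0])

```text
t: 47.4
tool_pos: [0.5462, 0.1056, 0.1379]
tool_rot: [[0.086, 0.996, 0.026], [0.996, -0.086, -0.001], [0.001, 0.026, -1.0]]
ft_force: [0.2, -0.8, -1.1]
finger_gap: 0.0426
```

```bash
python3 - <<'E'
from h import *
x,y=slot(-.036,.012)
go(x,y,.101,-4.7)
snap('wrist','w30.png',k=1.2)
E
```

```text
t=47.40 pos [0.5462 0.1056 0.1379] trans [ 0.0028 -0.0008  0.0369] yaw -0.004 dist 0.037 q7 -0.05 gap 0.0426 F [ 0.17 -0.84 -1.06]
```

View pics/w30.png

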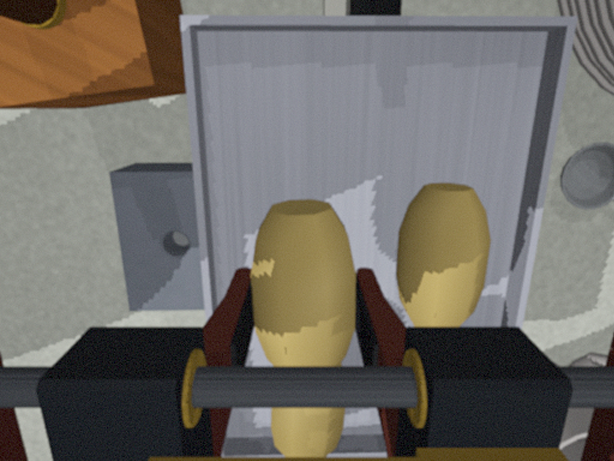

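Request:
jog_arm([
  [0.003,0.002,0.006],
  [0.003,0.002,0.015],
  [0.003,0.002,0.025],
  [0.003,0.002,0.034],
  [0.003,0.002,0.037],
  [0.003,0.002,0.037],
  [0.003,0.002,0.037],
  [0.003,0.002,0.037],
  [0.003,0.002,0.037],
  [0.003,0.002,0.037],
  [0.003,0.002,0.02],
  [0.003,0.002,-0.01],
  [0.003,0.002,-0.04],
  [0.003,0.002,-0.07],
  [0.003,0.002,-0.1],
  [0.003,0.002,-0.1],
], hand=[0,0,0,0,0,0,0.58,0.58,0.58,0.58,0.58,0.58,0.58,0.58,0.58,0.58], yaw=[0,0,0,0,0,0,0,0,0,0,0,0,0,0,0,0])

```text
t: 48.78
tool_pos: [0.5491, 0.109, 0.2445]
tool_rot: [[0.086, 0.996, 0.035], [0.996, -0.087, 0.003], [0.006, 0.035, -0.999]]
ft_force: [1.1, -1.2, -0.2]
finger_gap: 0.0508
```

```bash
python3 - <<'E'
from h import *
s=ctrl.state();R=s['tool_rot']
# view gauge: where would camera be
snap('wrist','w31.png',k=1.2)
snap('scene','s31.png',(220,230,300,320),8)
print(s['tool_pos'])
E
```

```text
[0.5490953  0.10896747 0.24448847]
```

View pics/w31.png

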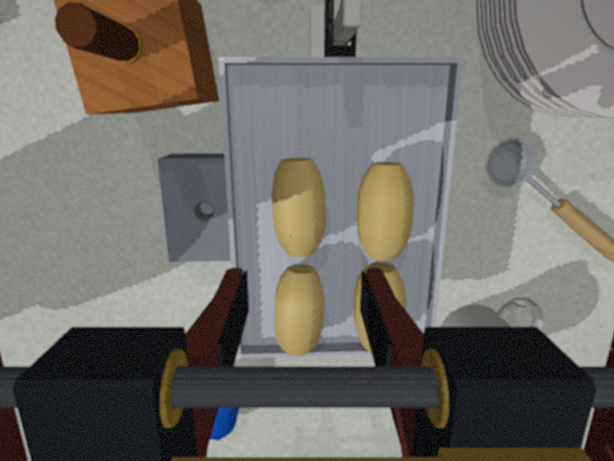

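View pics/s31.png

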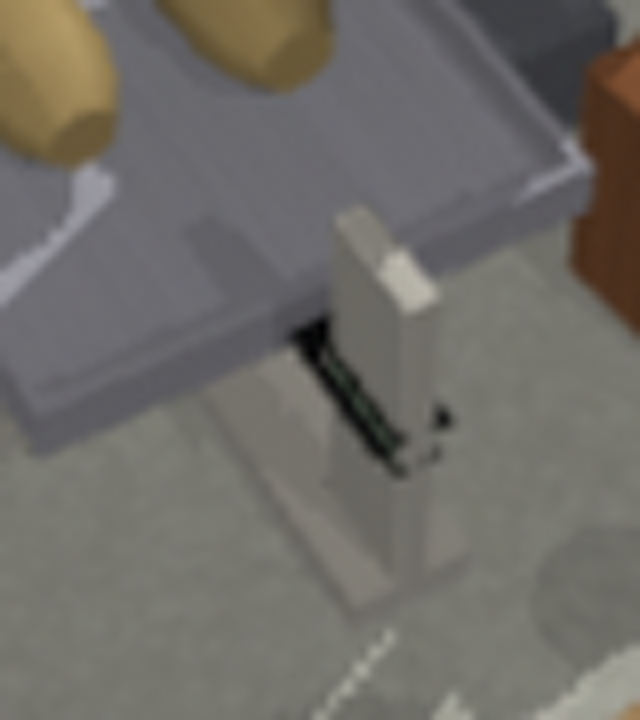

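```bash
python3 - <<'E'
from h import *
ims=[snap('scene') for _ in range(6)]
im=np.mean(ims,0).astype(np.uint8)
print(ctrl.state()['t'])
cv2.imwrite('pics/s32.png',cv2.resize(im[262:294,250:285],None,fx=18,fy=18,interpolation=cv2.INTER_CUBIC))
c=vision.get_calibration('scene')
# registration of pan corner: compare with s13 (5x, crop 240,190) 
e=cv2.imread('pics/s13.png')
n=cv2.resize(im[190:300,240:400],None,fx=5,fy=5,interpolation=cv2.INTER_CUBIC)
t=cv2.cvtColor(e,6)[215:290,225:290]; 
r=cv2.matchTemplate(cv2.cvtColor(n,6)[200:400,200:310],t,cv2.TM_CCOEFF_NORMED)
_,m,_,l=cv2.minMaxLoc(r);print(m,(l[0]+200-225)/5,(l[1]+200-215)/5)
E
```

```text
49.1833
0.8756442070007324 -1.0 12.2
```

View pics/s32.png

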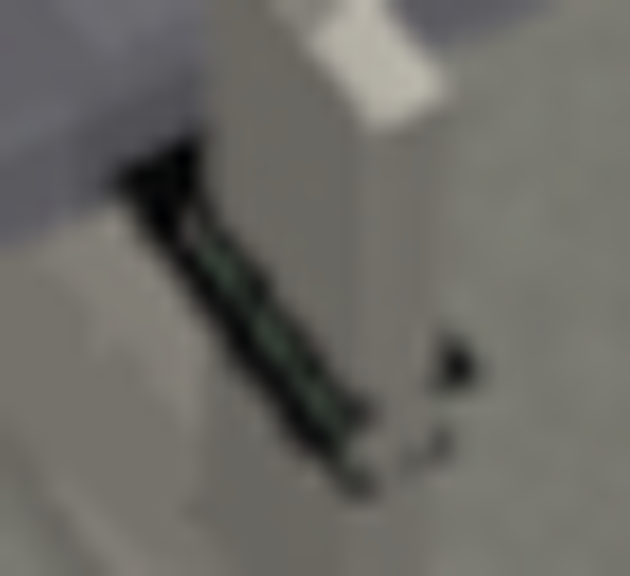

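Request:
jog_arm([
  [0,0,-0.02],
  [-0.01,-0.02,-0.04],
  [-0.04,-0.04,-0.05],
  [-0.07,-0.06,-0.05],
  [-0.1,-0.08,-0.05],
  [-0.13,-0.1,-0.05],
  [-0.16,-0.12,-0.05],
  [-0.19,-0.12,-0.05],
  [-0.2,-0.12,-0.05],
  [-0.2,-0.12,-0.05],
], hand=[0.6,0.6,0.6,0.6,0.6,0.6,0.6,0.6,0.6,0.6], yaw=[0,0,0,0,0,0,0,0,0,0])

```text
t: 50.02
tool_pos: [0.4074, -0.0822, 0.2844]
tool_rot: [[0.09, 0.996, 0.026], [0.996, -0.09, -0.001], [0.002, 0.026, -1.0]]
ft_force: [0.4, -0.7, -0.2]
finger_gap: 0.0527
```

```bash
python3 - <<'E'
from h import *
snap('scene','s33.png',k=1.5)
snap('top','t33.png',k=1.5)
im=np.mean([snap('scene') for _ in range(4)],0).astype(np.uint8)
e=cv2.imread('pics/s14.png')
n=cv2.resize(im,None,fx=1.5,fy=1.5,interpolation=cv2.INTER_CUBIC)
for nm,(x0,y0,x1,y1) in {'stubE':(396,395,420,420)}.items():
  pass
cv2.imwrite('pics/cmp.png',np.hstack([cv2.resize(e[330:440,340:450],None,fx=3.5,fy=3.5),cv2.resize(n[330:440,340:450],None,fx=3.5,fy=3.5)]))
print(ctrl.state()['t'])
E
```

```text
50.3167
```

View pics/s33.png

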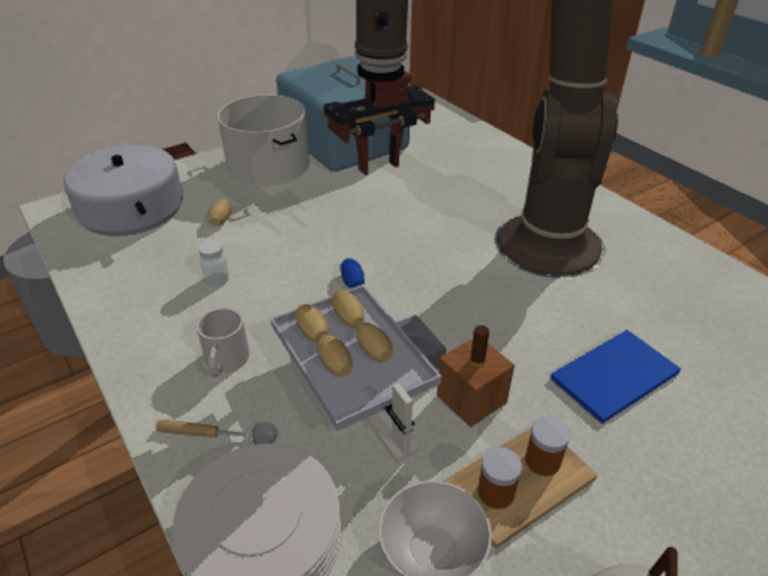

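View pics/t33.png

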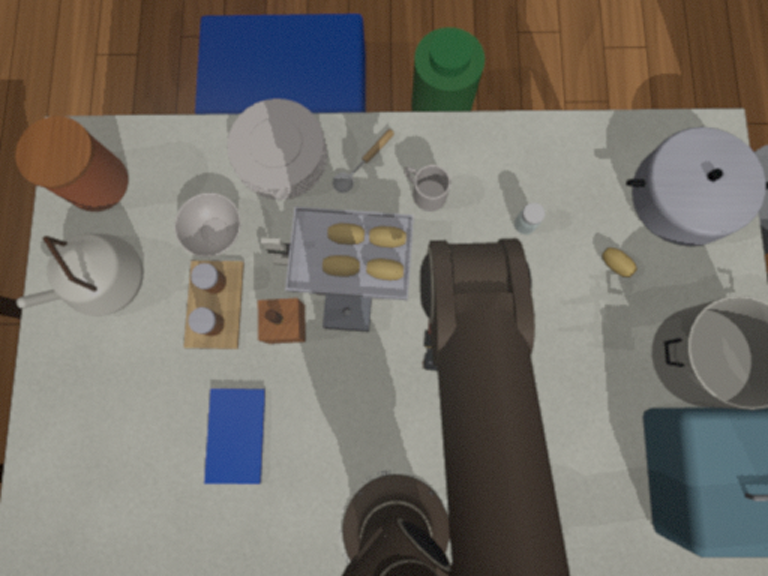

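View pics/cmp.png

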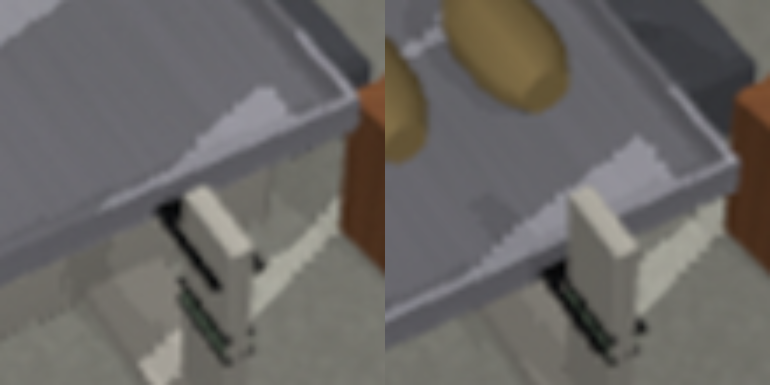

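```bash
python3 -c "
from bench import workorder
print(workorder.finish_job())"
```

```text
the job is handed in; nothing more can be done
None
```

The job is done and handed in at about 50 s; finish_job gave no verdict.

- **Jars:** both are off the pan and stand upright on the plain wooden board.
- **Zeroing:** with the pan empty, I pressed the button to its stop with the pick (about 15 N at the end) and held it down for under half a second. The pick is back upright in its block.
- **Potatoes:** four are in the pan. The fifth was knocked aside during the run, away from the robot. It was not needed and stays on the table.

**Last checks:**
- Comparing pictures before and after loading puts the pan's sink at about 0.041 m, with readings from 0.039 to 0.042 m. That is between the marks at 0.036 and 0.050. I measured this from the movement of the pan's corner and the pointer's end, because the pointer is too small in the camera pictures to read directly.
- The salt jar, mug, bowl, blue potato and blue board look where they were at the start.
- The arm stood clear of everything. No check failed or disagreed.

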